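# Stack frame corners on the drying stand and start the air

## Robot

A 6-joint arm with a two-finger parallel gripper is mounted at the origin on the work surface. World frame = base frame: x ahead of the robot, y to its left, z up, the work surface at z = 0. Lengths are in m, angles in rad, forces in N, time in s.
With the tool pointing down it reaches from about 0.35 to 0.775 m from the base axis. Payload 7.3 kg.
Tool frame: the origin (TCP) lies at the very end of the fingers, on their centre line; the grasp point (between the pads) lies 19 mm behind it; z points along the fingers, y is the line along which they close (so a half turn about z gives the same grasp; the last joint's range is limited). The gripper opens to 92 mm and grips with 3 to 60 N. Pads are 19 mm wide; open, the fingers measure 130 mm over their backs; the gripper's body (75 mm by 190 mm) begins 47 mm behind the grasp point.
Start: joints at [-0.146, 0.342, 1.524, -0, 1.275, -0.146], TCP at [0.525, 0, 0.227] pointing down, gripper open.
Joint ranges: [-2.53, 2.53], [-0.77, 2.02], [0.04, 2.7], [-1, 4.14], [0.28, 2.66], [-3.11, 3.11]. Speed limits (rad/s): [2.57, 2.57, 3.14, 3.14, 3.14, 3.14].

## Interface

Orientations are given as [roll, pitch, yaw] about the fixed x, y, z axes, in that order (R = Rz(yaw) Ry(pitch) Rx(roll)).
In Python, from cell import robot gives the robot as it stands.
- The arm moves only by the tool apply_moves, never from a script. Its argument "motion" is text: rows parted by semicolons, each of 7 numbers parted by spaces: the opening in per cent of the stroke, from 0 (shut) to 100 (fully open), then the shift along the tool's x, y, z in cm, then the turn, a rotation vector about the tool's x, y, z in rad. A call has 1 to 20 rows; each row shifts and turns the commanded pose from where the row before left it, along the tool's axes as they then stand; what a row does not reach is not made up. A row lasts 1/8 s, in which the tool goes at most 62.5 mm and 10.7 degrees, less where a joint would pass 70% of its speed; a pose out of reach is approached as far as the arm can. A call with a gripper value outside its range is refused whole. The fingers move at their own pace and stop on an object; "force" is the grip in N (left out, the last holds). Time passes only in rows, so rows that do not move let the fingers close. It gives the time, the measured TCP pose, the force, the opening and the grip force at its end, in the units of the state.
- robot.observe(): the state, without advancing time (a new reading comes with each control period).
- robot.read_camera(name): name is "scene" or "side" or "wrist"; returns a dict with "img" (400x640x3 uint8, red, green, blue), "fovy" (degrees; the focal length in pixels is half the picture's height over the tangent of half this angle, whatever the lens; pixels are square), "cx", "cy" (the principal point, pixels), "k1" (the pictures are not rectified: a ray, as slopes to the right and down, at radius r is drawn at 1 + k1 r^2 times it, then the intrinsics apply), "R" (3x3) and "t" (3): a world point X has camera coordinates R X + t; the wrist camera has in their place "hand_eye" (4x4, takes a point from camera to tool coordinates, whose origin is the TCP and whose axes are the flange's). Camera axes: x right, y down, z forward; pixel columns grow to the right and rows downward; lengths in m; the calibration is good to about 2 mm. A picture is of the moment at which its call begins: read the wrist's pose just before it. There is no depth.
- robot.hand_in(): hands the job in; it is judged then, once.
Trained networks look in a picture, given as the dict that the camera call returned (one of the last four; its "shot" number tells which), for a name from the list of things; names that differ only in an ending like _2 or _b are one class to them, and where a whole thing is asked for, a point or a joint stands for the part that bears it (a point fixed in the world has none). Each returns a list of dicts, best first, with "score" (0 to 1); they miss things now and then, are a little off and sometimes report something else, mostly with a low value. They report only what shows in the picture. A call takes as long as a camera call. They do not tell look-alikes from the thing itself.
- robot.search_frame(target, picture): "centre" ([x, y, z] in m, in world coordinates, good to about 4 mm: the middle of the surface that is visible of it).
- robot.trace(target, picture): "pixels" (400x640 bool, what is visible of it).
The state is a dict: "time": time; "qpos": joint angles; "qvel": joint speeds; "joint_efforts": joint torques, N m; "tool_pos": TCP position; "tool_rot": TCP orientation; "contact_force": force on the tool from outside, world axes, zero at the start; "torque": the same for the moment, N m; "opening": finger opening in m; "grip_force": force on a finger pad.
Only numpy, scipy, OpenCV 4.12 (cv2) and the standard library are available. Lean on these libraries where they do the work, as an engineer would, in place of code of your own. Each camera call takes 0.05 s, during which the arm holds its last target. There are 200 camera calls.

## Task

Move the brush rest off the drying stand onto the middle of the cork mat, then pile all the L-shaped frame corners flat and rosette up on the stand, the long arms centred along its ridge one above the other, each turned half a turn from the one below so that the short arms point alternately to opposite sides. When the pile stands, turn the yellow air valve handle until it lies exactly over the red pointer, and last push the green start plunger down through its full stroke and let it spring back. Leave the other things where they are.

Things in the scene. Friction and masses are not known exactly. Their poses are not given: they have to be found in the camera images.
- corner1: dark brown L-shaped wooden frame corner, lying flat, about 0.14 kg, 22 mm thick; may be absent (None). Long arm 150 x 40 mm along its y axis; short arm 40 mm wide, sticking out 40 mm to its +x side at its +y end. A brass rosette (26 mm across, 12 mm high) stands on top of the short arm, 45 mm along +x and 55 mm along +y from the origin. Origin: underside, centre of the long arm. z up. Easily gripped across the 40 mm of the long arm at its middle
- corner2: white L-shaped wooden frame corner, lying flat, about 0.14 kg, 22 mm thick; may be absent (None). Long arm 150 x 40 mm along its y axis; short arm 40 mm wide, sticking out 40 mm to its +x side at its +y end. A brass rosette (26 mm across, 12 mm high) stands on top of the short arm, 45 mm along +x and 55 mm along +y from the origin. Origin: underside, centre of the long arm. z up. Easily gripped across the 40 mm of the long arm at its middle
- corner3: blue L-shaped wooden frame corner, lying flat, about 0.14 kg, 22 mm thick; may be absent (None). Long arm 150 x 40 mm along its y axis; short arm 40 mm wide, sticking out 40 mm to its +x side at its +y end. A brass rosette (26 mm across, 12 mm high) stands on top of the short arm, 45 mm along +x and 55 mm along +y from the origin. Origin: underside, centre of the long arm. z up. Easily gripped across the 40 mm of the long arm at its middle
- corner4: red L-shaped wooden frame corner, lying flat, about 0.14 kg, 22 mm thick; may be absent (None). Long arm 150 x 40 mm along its y axis; short arm 40 mm wide, sticking out 40 mm to its +x side at its +y end. A brass rosette (26 mm across, 12 mm high) stands on top of the short arm, 45 mm along +x and 55 mm along +y from the origin. Origin: underside, centre of the long arm. z up. Easily gripped across the 40 mm of the long arm at its middle
- corner5: green L-shaped wooden frame corner, lying flat, about 0.14 kg, 22 mm thick; may be absent (None). Long arm 150 x 40 mm along its y axis; short arm 40 mm wide, sticking out 40 mm to its +x side at its +y end. A brass rosette (26 mm across, 12 mm high) stands on top of the short arm, 45 mm along +x and 55 mm along +y from the origin. Origin: underside, centre of the long arm. z up. Easily gripped across the 40 mm of the long arm at its middle
- stand: grey drying stand, fixed, base 130 (x) x 190 (y) x 20 mm high, carrying an aluminium ridge 44 mm wide (x) and 160 mm long (y) whose top is 40 mm above the table. Origin: centre of its underside on the table. The ridge runs along its y axis
- ridge (a point): centre of the top of the stand's ridge, axes as the stand's
- ridge_end (a point): one end of the ridge's top, 80 mm along the stand's +y axis from its centre; tells which way a piled corner points
- brush_rest: pale wooden brush rest, zigzag top, loose, 50 (x) x 130 (y) x 31 mm high, 0.15 kg, at the start lying along the ridge of the stand. Origin: centre of its underside. Easily gripped across its 50 mm
- cork_mat: round cork mat, 160 mm across, 4 mm thick, fixed on the table. Origin: its centre, underside
- valve (a joint): turn of the air valve's yellow handle in rad, 0 (shut) to 1.57, growing clockwise seen from above; it stays where left (friction 0.12 N m)
- valve_base: fixed brass valve on a dark 80 x 80 mm foot. Origin: on the table on the upright axis of the handle
- valve_grip (a point): middle of the upright yellow tab (34 mm along the handle, 14 mm thick across it, from 73 to 103 mm above the table) on the handle, 63 mm from the axis, 85 mm above the table. The handle points from the axis along this frame's -x axis
- pointer: fixed red pointer under the handle (reaches 111 mm from the axis, the handle 80 mm; its top is 50 mm above the table); origin on the valve's axis on the table; it points from the axis along its -x axis. The handle is at the wanted opening when its -x axis has the direction of the pointer's -x axis
- plunger (a joint): travel of the sprung start plunger in m, 0 up, 0.025 fully down, growing as it is pressed; needs about 5 N to start and 12 N at the bottom; springs back when released
- plunger_top (a point): centre of the top of the plunger's green round head, 42 mm across, 105 mm above the table when up, pressed straight down
- tube_a: blue paint tube, leave alone
- tube_b: orange paint tube, leave alone
- tape: yellow roll of tape, leave alone
- water_cup: blue cup 90 mm high, leave alone
- varnish: amber bottle 140 mm high, leave alone
- eraser: white eraser 60 x 35 x 18 mm, leave alone
Things that resemble listed ones, but are neither listed nor needed, are in the scene too. Several things have the shape of the corner5; the one meant has the colours described above. What is shaped like the part that bears plunger but pink is not meant.

How it is judged:
By the outcome, as a careful person would: the job done as asked, in the order asked, and still so for the second after the job is handed in, with the robot touching nothing.
Of corner1, corner2, corner3, corner4, corner5 only 3 to 5 are there at a start; the rules pass over those that are not, and their reading is None.
At some moment in a run one of brush_rest may be knocked a few centimetres aside while the robot is not near it.
Once in a run the grip may slacken for a moment while it holds something.
It also fails if it takes over 210 s, if anything falls off the work surface, if the arm or the gripper's body presses on something with over 40 N, if the wrist force passes 120 N, or if a joint passes its speed limit or range.

## Working session

There is one attempt and no reset: what is moved stays moved. The work goes in short steps, Python scripts to look and compute and a tool call to move; the robot and the scene stay as the last step left them, time stands still between calls to the robot, and variables do not carry over. Pictures are saved under pics/ and viewed, at most 15 in all, crops included, and the job is handed in when it is done.

Besides the shell and the picture viewer there is one more tool, called after "Emit:" as a command line: name --argument value ..., lists and objects as JSON in quotes. apply_moves: Moves the arm, as the interface text tells. Its arguments: {"type":"object","properties":{"motion":{"type":"string"},"force":{"type":"number"}},"required":["motion"]}

```bash
ls; mkdir -p pics
cat > h.py <<'E'
import numpy as np, cv2
from cell import robot
def K(p):
    f=200/np.tan(np.radians(p["fovy"])/2); return f
def RT(rpy):
    from scipy.spatial.transform import Rotation as R
    return R.from_euler('xyz',rpy).as_matrix()
def shot(name):
    s=robot.observe(); p=robot.read_camera(name)
    if name=="wrist":
        H=np.array(p["hand_eye"]); T=np.eye(4); r=np.array(s["tool_rot"])
        T[:3,:3]=RT(r) if r.size==3 else r.reshape(3,3); T[:3,3]=s["tool_pos"]
        W=np.linalg.inv(T@H); p["Rw"],p["tw"]=W[:3,:3],W[:3,3]
    else: p["Rw"],p["tw"]=np.array(p["R"]),np.array(p["t"])
    return p
def proj(p,X):
    c=np.atleast_2d(X)@p["Rw"].T+p["tw"]; s=c[:,:2]/c[:,2:]; r2=(s**2).sum(1,keepdims=True)
    return s*(1+p["k1"]*r2)*K(p)+[p["cx"],p["cy"]]
def ray(p,uv):
    d=(np.atleast_2d(uv).astype(float)-[p["cx"],p["cy"]])/K(p); s=d.copy()
    for _ in range(20): s=d/(1+p["k1"]*(s**2).sum(1,keepdims=True))
    D=np.c_[s,np.ones(len(s))]@p["Rw"]; C=-p["Rw"].T@p["tw"]; return C,D
def onz(p,uv,z):
    C,D=ray(p,uv); return C+D*((z-C[2])/D[:,2])[:,None]
def save(p,n): cv2.imwrite("pics/"+n,cv2.cvtColor(p["img"],cv2.COLOR_RGB2BGR))
E
python3 - <<'E'
from h import *
s=robot.observe(); print(s)
for n in ("scene","side"):
    p=shot(n); save(p,n+"0.png"); print(n,p["fovy"],p["k1"],-p["Rw"].T@p["tw"])
    for t in "corner1 corner2 corner3 corner4 corner5 stand brush_rest cork_mat valve valve_base valve_grip pointer plunger plunger_top".split():
        print(t,[(np.round(d["centre"],3).tolist(),round(d["score"],2)) for d in robot.search_frame(t,p)[:4]])
E
```

```text
pics
{'time': 0.0, 'qpos': array([-1.46009165e-01,  3.42725651e-01,  1.52501880e+00,  1.78868705e-05,
        1.27539348e+00, -1.46019218e-01]), 'qvel': array([ 0.00066428, -0.00051009,  0.0014051 , -0.000457  ,  0.00041957,
       -0.00042514]), 'joint_efforts': array([ 7.61924657e-04, -4.31245601e+01, -2.44219762e+01,  7.17750052e-02,
        5.59406646e-02, -1.04314388e-04]), 'tool_pos': array([5.24594027e-01, 8.26490382e-05, 2.26042822e-01]), 'tool_rot': array([-3.14006631e+00, -2.41761261e-04,  1.57080097e+00]), 'contact_force': array([-0.1448931 ,  0.54606039,  0.42009925]), 'torque': array([-0.04793405, -0.0475051 , -0.03071919]), 'grip_force': 0.0, 'opening': 0.09170029453018017}
scene 43.82087429068834 -0.007651205940803617 [1.35552135 0.21786938 1.12010098]
corner1 [([0.414, 0.351, 0.024], 0.9), ([0.196, 0.346, 0.021], 0.86), ([0.459, 0.173, 0.024], 0.85), ([0.576, 0.365, 0.022], 0.75)]
corner2 [([0.414, 0.351, 0.024], 0.9), ([0.196, 0.346, 0.021], 0.86), ([0.459, 0.173, 0.024], 0.85), ([0.576, 0.365, 0.022], 0.75)]
corner3 [([0.414, 0.351, 0.024], 0.9), ([0.196, 0.346, 0.0
[... 1331 characters left out ...]
, 0.024], 0.88), ([0.618, 0.35, 0.022], 0.77), ([0.403, 0.004, 0.022], 0.67), ([0.4, 0.337, 0.023], 0.64)]
corner5 [([0.436, 0.163, 0.024], 0.88), ([0.618, 0.35, 0.022], 0.77), ([0.403, 0.004, 0.022], 0.67), ([0.4, 0.337, 0.023], 0.64)]
stand [([0.604, -0.018, 0.026], 0.56)]
brush_rest [([0.634, 0.009, 0.065], 0.8)]
cork_mat [([0.455, -0.196, 0.009], 0.63)]
valve [([0.609, -0.237, 0.074], 0.63)]
valve_base [([0.633, -0.247, 0.042], 0.9)]
valve_grip [([0.611, -0.236, 0.073], 0.7), ([0.601, -0.018, 0.026], 0.52)]
pointer [([0.604, -0.171, 0.047], 0.47)]
plunger [([0.174, -0.309, 0.105], 0.83), ([0.5, -0.358, 0.107], 0.7)]
plunger_top [([0.18, -0.308, 0.104], 0.6), ([0.5, -0.356, 0.105], 0.49)]
```

View pics/scene0.png

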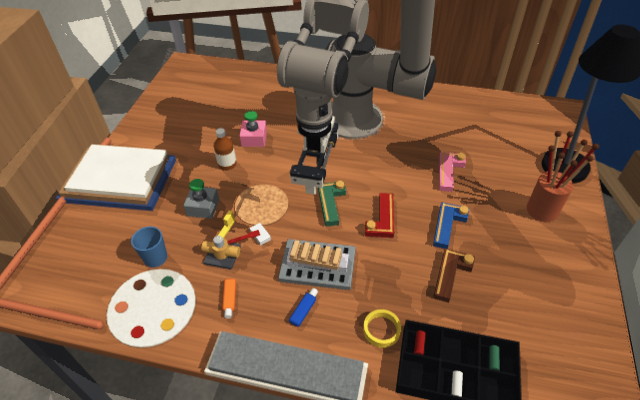

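View pics/side0.png

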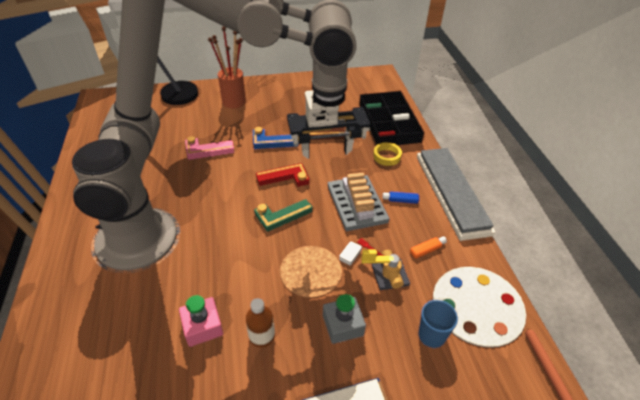

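The scene view shows the stand with the rest at (317,260), and the mat at (262,205). The corners are green (330,203), red (380,215), blue (447,226) and brown (452,272). A pink look-alike is at (450,170), and white is absent. The valve is at (222,245), the green plunger with the grey foot at (200,198), and the pink decoy plunger at (253,130).

```bash
cat > fit.py <<'E'
from h import *
from scipy.optimize import minimize
def box(x0,x1,y0,y1,z0,z1): return np.array([[x,y,z] for x in(x0,x1) for y in(y0,y1) for z in(z0,z1)])
a=np.linspace(0,2*np.pi,24,endpoint=False); C=np.c_[np.cos(a),np.sin(a)]
def cyl(x,y,r,z0,z1): return np.r_[np.c_[C*r+[x,y],np.full(24,z0)],np.c_[C*r+[x,y],np.full(24,z1)]]
M=dict(corner=[box(-.02,.02,-.075,.075,0,.022),box(.0,.06,.035,.075,0,.022),cyl(.045,.055,.013,.022,.034)],
 stand=[box(-.065,.065,-.095,.095,0,.02),box(-.022,.022,-.08,.08,.02,.04)],
 rest=[box(-.025,.025,-.065,.065,0,.031)], mat=[cyl(0,0,.08,0,.004)])
def pose(X,q,z):
    c,s=np.cos(q[2]),np.sin(q[2]); return np.c_[c*X[:,0]-s*X[:,1]+q[0],s*X[:,0]+c*X[:,1]+q[1],X[:,2]+z]
S=4
def render(p,parts,q,z,org,shape):
    im=np.zeros(shape,np.uint8)
    for X in parts:
        uv=(proj(p,pose(X,q,z))-org+.5)*S-.5
        h=cv2.convexHull(np.float32(uv)).reshape(-1,2)
        cv2.fillConvexPoly(im,np.int32(np.round(h*16)),1,shift=4)
    return im
def fit(views,kind,q0,z,yaws=None):
    """views: list of (p,mask,ignore)"""
    V=[]
    for p,m,ig in views:
        r,c=np.nonzero(m); o=np.array([max(c.min()-25,0),max(r.min()-25,0)]); e=[c.max()+25,r.max()+25]
        k=lambda b: cv2.resize(b[o[1]:e[1],o[0]:e[0]].astype(np.uint8),None,fx=S,fy=S,interpolation=cv2.INTER_NEAREST).astype(bool)
        V.append((p,k(m),k(ig) if ig is not None else None,o))
    def cost(q):
        t=0
        for p,m,ig,o in V:
            r=render(p,M[kind],q,z,o,m.shape).astype(bool); mm=m
            if ig is not None: r=r&~ig; mm=m&~ig
            t+=1-(r&mm).sum()/max((r|mm).sum(),1)
        return t/len(V)
    best=None
    for y in (yaws if yaws is not None else [q0[2]]):
        q=np.array([q0[0],q0[1],y])
        s=np.r_[q,q+[.012,0,0.1],q+[0,.012,-.1],q+[-.006,-.006,.25]].reshape(4,3)
        o=minimize(cost,q,method="Nelder-Mead",options=dict(initial_simplex=s,xatol=2e-4,fatol=1e-4,maxiter=120))
        if best is None or o.fun<best.fun: best=o
    return best.x,best.fun
def masks(p,t,thr=.3): return [d for d in robot.trace(t,p) if d["score"]>thr]
E
python3 - <<'E'
from fit import *
P={n:shot(n) for n in("scene","side")}
print("handeye",np.round(P and robot.read_camera("wrist")["hand_eye"],3).tolist())
Y8=np.arange(8)*np.pi/4
tr={n:masks(P[n],"corner1") for n in P}
def hue(p,m): return np.median(p["img"][m],0).astype(int)
for n in P:
    p=P[n]
    for d in tr[n]:
        m=d["pixels"]; r,c=np.nonzero(m); g=onz(p,[c.mean(),r.mean()],.015)[0]
        if m.sum()<60: continue
        q,f=fit([(p,m,None)],"corner",[g[0],g[1],0],0,Y8); print(n,"corner",hue(p,m),m.sum(),round(d["score"],2),np.round(q,4),round(f,3))
for n in P:
    p=P[n]; b=masks(p,"brush_rest"); s=masks(p,"stand"); m=masks(p,"cork_mat")
    if b: q,f=fit([(p,b[0]["pixels"],None)],"rest",[.64,.02,0],.04,[0,.4,-.4]); print(n,"rest",np.round(q,4),round(f,3))
    if s: q,f=fit([(p,s[0]["pixels"],b[0]["pixels"] if b else None)],"stand",[.64,.02,0],0,np.arange(4)*np.pi/4); print(n,"stand",np.round(q,4),round(f,3), s[0]["pixels"].sum())
    if m: q,f=fit([(p,m[0]["pixels"],None)],"mat",[.455,-.19,0],0); print(n,"mat",np.round(q,4),round(f,3))
E
```

```text
handeye [[0.0, -0.952, -0.305, 0.083], [1.0, 0.001, -0.0, 0.001], [0.001, -0.305, 0.952, -0.158], [0.0, 0.0, 0.0, 1.0]]
scene corner [ 48  90 137] 879 0.9 [0.4236 0.3438 1.4997] 0.056
scene corner [166  34  30] 862 0.9 [0.42   0.1784 4.8649] 0.045
scene corner [203 119 105] 725 0.89 [0.2067 0.3359 1.6447] 0.047
scene corner [91 50 33] 1145 0.86 [0.5895 0.3604 1.4641] 0.042
scene corner [ 62 114  83] 724 0.82 [0.4156 0.0055 1.9256] 0.137
side corner [190  38  34] 790 0.94 [0.4223 0.1778 4.8555] 0.057
side corner [192 107 100] 717 0.9 [0.209  0.3341 1.6399] 0.056
side corner [107  66  40] 197 0.63 [0.6062 0.3564 4.5485] 0.696
side corner [ 80 124  85] 978 0.62 [0.4181 0.0044 1.9449] 0.053
side corner [ 76 100 122] 592 0.6 [0.4246 0.3421 1.4834] 0.149
scene rest [ 0.6331  0.0193 -0.0352] 0.115
scene stand [0.6266 0.0242 0.0846] 0.086 2078
scene mat [ 0.4505 -0.1912  0.0623] 0.046
side rest [0.64 0.02 0.  ] 1.0
side stand [0.64 0.02 0.  ] 1.0 229
side mat [ 0.4525 -0.1905  0.0702] 0.022
```

Emit:
apply_moves --motion "100 1.0 3.5 -1 0 0 0; 100 1.0 3.5 -1 0 0 0; 100 1.0 3.5 -0.5 0 0 0; 100 0 0 0 0 0 0; 100 0 0 0 0 0 0"

```text
time: 2.68
tool_pos: [0.6292, 0.0299, 0.2512]
tool_rot: [-3.14, 0.0, 1.571]
contact_force: [-0.8, 0.1, -0.2]
opening: 0.0918
grip_force: 0.0
```

Run:
```python
from fit import *
p=shot("wrist"); save(p,"w1.png"); print(robot.observe()["tool_pos"],p["fovy"],p["k1"])
b=masks(p,"brush_rest"); s=masks(p,"stand")
print([d["score"] for d in b],[d["score"] for d in s])
q,f=fit([(p,b[0]["pixels"],None)],"rest",[.63,.02,0],.04,[0,.3,-.3]); print("rest",np.round(q,4),round(f,3))
q,f=fit([(p,s[0]["pixels"],b[0]["pixels"])],"stand",[.63,.02,0],0,[-.3,0,.3]); print("stand",np.round(q,4),round(f,3))
im=cv2.cvtColor(p["img"],cv2.COLOR_RGB2BGR)
for X in M["stand"]:
    h=cv2.convexHull(np.float32(proj(p,pose(X,q,0))));cv2.polylines(im,[np.int32(h)],True,(0,0,255),1)
cv2.imwrite("pics/w1.png",im)
```

```text
[0.62907024 0.02979051 0.2514854 ] 69.60419036318142 0.015991284252017644
[0.93] [0.8]
rest [ 0.6324  0.0205 -0.0012] 0.052
stand [0.6288 0.024  0.0877] 0.027
```

View pics/w1.png

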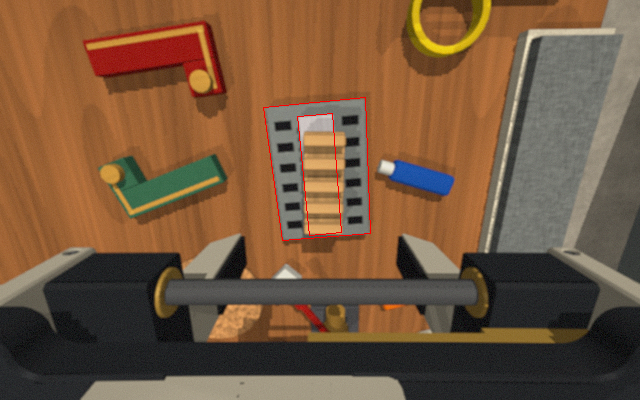

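The wrist view shows the stand outline fitting well at (318,168). The rest is on the ridge at (323,183), and red (155,50) and green (165,185) are also in view. I'll grasp the rest now.

Emit:
apply_moves --motion "100 -0.5 0.2 5 0 0 0; 100 -0.45 0.1 6 0 0 0; 100 0 0 5 0 0 0; 100 0 0 3 0 0 0; 100 0 0 2 0 0 0; 100 0 0 0 0 0 0; 30 0 0 0 0 0 0; 30 0 0 0 0 0 0; 30 0 0 0 0 0 0; 30 0 0 0 0 0 0; 30 0 0 0 0 0 0; 30 0 0 0 0 0 0" --force 25

```text
time: 4.32
tool_pos: [0.633, 0.0206, 0.042]
tool_rot: [3.142, 0.0, 1.571]
contact_force: [-1.2, 0.6, 2.6]
opening: 0.0499
grip_force: 25.0
```

Emit:
apply_moves --motion "30 0 0 -3 0 0 0; 30 0 0 -5 0 0 0; 30 -3 -2 -3 0 0 0; 30 -4.5 -4 0 0 0 0; 30 -4.5 -4 0 0 0 0; 30 -4.5 -4 0 0 0 0; 30 -3 -2.5 0 0 0 0; 30 -1.5 -1.5 0 0 0 0; 30 0 0 0 0 0 0; 30 0 0 0 0 0 0"

```text
time: 5.58
tool_pos: [0.4534, -0.1891, 0.1517]
tool_rot: [3.141, -0.0, 1.571]
contact_force: [-0.1, 0.6, -1.6]
opening: 0.0498
grip_force: 25.0
```

Run:
```python
from fit import *
p=shot("scene"); save(p,"s2.png")
for t in ("varnish","eraser","water_cup","cork_mat","tape","tube_a","tube_b"): print(t,[(np.round(d["centre"],3).tolist(),round(d["score"],2)) for d in robot.search_frame(t,p)[:2]])
w=shot("wrist"); 
for n,p in(("w",w),):
    m=masks(p,"cork_mat")
    if m: q,f=fit([(p,m[0]["pixels"],None)],"mat",[.4515,-.19,0],0); print(n,"mat",np.round(q,4),round(f,3))
im=np.hstack([cv2.cvtColor(w["img"],cv2.COLOR_RGB2BGR)]); cv2.imwrite("pics/w2.png",im)
```

```text
varnish [([0.331, -0.345, 0.087], 0.79), ([0.616, -0.23, 0.07], 0.68)]
eraser []
water_cup [([0.702, -0.418, 0.056], 0.87)]
cork_mat [([0.452, -0.185, -0.002], 0.87), ([0.506, -0.348, 0.107], 0.28)]
tape [([0.784, 0.221, 0.023], 0.88)]
tube_a [([0.773, 0.025, 0.02], 0.81), ([0.781, -0.172, 0.019], 0.62)]
tube_b [([0.773, 0.025, 0.02], 0.81), ([0.781, -0.172, 0.019], 0.62)]
w mat [ 0.4524 -0.1893  0.0455] 0.655
```

View pics/w2.png

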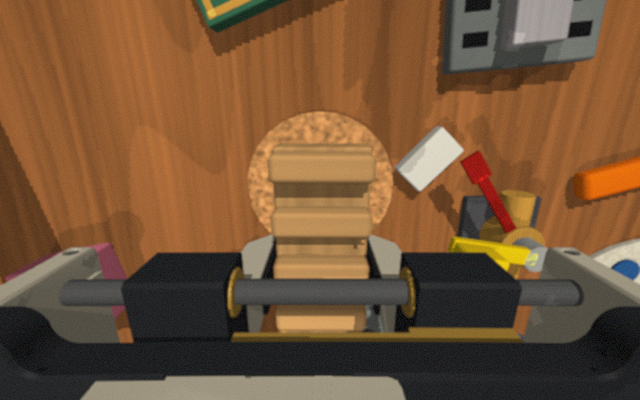

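The rest is held above the mat (320,170). The eraser is at (430,158), clear to the right, and the handle and pointer are visible near (500,225). I'll lower it now.

Emit:
apply_moves --motion "30 -0.2 -0.2 5 0 0 0; 30 0 0 5 0 0 0; 30 0 0 2.5 0 0 0; 30 0 0 1.2 0 0 0; 30 0 0 0.4 0 0 0; 30 0 0 0.3 0 0 0; 30 0 0 0 0 0 0"

```text
time: 6.95
tool_pos: [0.4515, -0.1917, 0.0084]
tool_rot: [3.14, 0.001, 1.571]
contact_force: [-0.8, 0.3, -0.1]
opening: 0.05
grip_force: 25.0
```

Emit:
apply_moves --motion "30 0 0 0.2 0 0 0; 30 0 0 0.1 0 0 0; 75 0 0 0 0 0 0; 75 0 0 0 0 0 0; 75 0 0 0 0 0 0; 75 0 0 -2 0 0 0; 75 0 0 -4 0 0 0; 75 2 0 -6 0 0 0; 100 4 0 -5 0 0 0; 100 5 -2 -3 0 0 0; 100 6 -3 0 0 0 0; 100 6 -3 0 0 0 0; 100 5 0 0 0 0 0; 100 0 0 0 0 0 0; 100 0 0 0 0 0 0"

```text
time: 8.82
tool_pos: [0.3752, 0.0789, 0.2028]
tool_rot: [3.142, 0.0, 1.572]
contact_force: [0.2, -1.4, -0.9]
opening: 0.0917
grip_force: 0.0
```

```bash
cat > cor.py <<'E'
from fit import *
Y8=np.arange(8)*np.pi/4
def corners(p,z=0):
    out=[]
    for d in masks(p,"corner1",.35):
        m=d["pixels"]; r,c=np.nonzero(m)
        if m.sum()<150: continue
        edge=r.min()<=1 or c.min()<=1 or r.max()>=398 or c.max()>=638
        g=onz(p,[c.mean(),r.mean()],.015+z)[0]
        q,f=fit([(p,m,None)],"corner",[g[0],g[1],0],z,Y8)
        out.append((q,f,np.median(p["img"][m],0).astype(int)))
        print("corner",out[-1][2],m.sum(),"EDGE" if edge else "",np.round(q,4),round(f,3))
    return out
def goto(x,y,yaw,z):
    s=robot.observe(); R=RT(s["tool_rot"]); d=R.T@(np.array([x,y,z])-s["tool_pos"])*100
    a=np.arctan2(R[1,0],R[0,0]); t=-(yaw-a); t=(t+np.pi/2)%np.pi-np.pi/2
    print("shift cm now-axes",np.round(d,2),"turn z",round(t,3),"yaw now",round(a,3),"q6",round(s["qpos"][5],2),"after-turn shift",np.round(RT([0,0,-t])@d,2))
E
python3 - <<'E'
from cor import *
p=shot("wrist"); print(robot.observe()["tool_pos"]); corners(p)
sc=shot("scene")
b=masks(sc,"brush_rest")
q,f=fit([(sc,b[0]["pixels"],None)],"rest",[.45,-.19,0],.004,[0,.3,-.3]); print("rest",np.round(q,4),round(f,3))
E
```

```text
[0.37525337 0.07845656 0.20272358]
corner [160  32  25] 6599  [0.4213 0.1788 4.867 ] 0.039
corner [ 62 109  74] 4929  [0.4176 0.0056 1.943 ] 0.03Traceback (most recent call last):
  File "<stdin>", line 5, in <module>
IndexError: list index out of range
```

Emit:
apply_moves --motion "100 4 2 0 0 0 0; 100 4 2 0 0 0 0; 100 2 0.6 0 0 0 0; 100 0 0 1 0 0 0.177; 100 0 0 1 0 0 0.177; 100 0 0 1 0 0 0.177; 100 0 0 1 0 0 0.177; 100 0 0 1 0 0 0.177; 100 0 0 1 0 0 0.177; 100 0 0 1 0 0 0.177; 100 0 0 1 0 0 0.177; 100 0 0 0 0 0 0; 100 0 0 0 0 0 0"

```text
time: 10.65
tool_pos: [0.4215, 0.1787, 0.123]
tool_rot: [3.142, -0.0, 0.157]
contact_force: [-1.0, 0.3, -0.4]
opening: 0.092
grip_force: 0.0
```

Run:
```python
from cor import *
goto(.4213,.1788,.155,.004)
```

```text
shift cm now-axes [-0.02 -0.02 11.9 ] turn z 0.002 yaw now 0.157 q6 1.65 after-turn shift [-0.02 -0.02 11.9 ]
```

Emit:
apply_moves --motion "100 0 0 5 0 0 0; 100 0 0 4 0 0 0; 100 0 0 2 0 0 0; 100 0 0 0.8 0 0 0; 100 0 0 0 0 0 0; 20 0 0 0 0 0 0; 20 0 0 0 0 0 0; 20 0 0 0 0 0 0; 20 0 0 0 0 0 0; 20 0 0 0 0 0 0; 20 0 0 0 0 0 0; 20 0 0 -2 0 0 0; 20 0 0 -5 0 0 0; 20 0 0 -5 0 0 0; 20 0 0 -4 0 0 0; 20 0 0 0 0 0 0; 20 0 0 0 0 0 0" --force 30

```text
time: 12.78
tool_pos: [0.4203, 0.1789, 0.1639]
tool_rot: [3.141, 0.002, 0.155]
contact_force: [-0.1, -0.9, -1.3]
opening: 0.0393
grip_force: 30.0
```

```bash
cat >> cor.py <<'E'
def held(p=None):
    """pose of the held corner relative to tool, from the wrist camera; underside near TCP-.003"""
    s=robot.observe(); p=p or shot("wrist"); z=s["tool_pos"][2]-.003
    R=RT(s["tool_rot"]); a=np.arctan2(R[1,0],R[0,0])
    for d in masks(p,"corner1",.2):
        m=d["pixels"]; r,c=np.nonzero(m); print(m.sum(),round(d["score"],2),r.mean().round(),c.mean().round(),np.median(p["img"][m],0).astype(int))
    return p,s,a,z
E
python3 - <<'E'
from cor import *
p,s,a,z=held(); save(p,"w3.png")
E
```

```text
6017 0.95 28.0 124.0 [109  64  38]
20215 0.88 197.0 348.0 [164  33  27]
8258 0.61 162.0 161.0 [ 55 106 149]
58 0.48 339.0 143.0 [147  77  88]
```

View pics/w3.png

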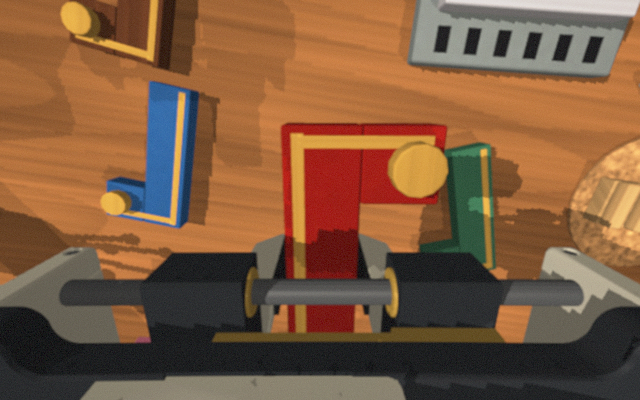

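The red corner is held squarely, with its end at about row 130. Blue is at (165,155), brown at (115,30) and green at (475,205). I'll check the stand without the rest and the in-hand offset.

Run:
```python
from cor import *
s=robot.observe(); w=shot("wrist"); R=RT(s["tool_rot"])
m=[d["pixels"] for d in masks(w,"corner1") if d["pixels"].sum()>15000][0]
for c in (300,320,340,380,420):
    r=np.nonzero(m[:,c])[0].min(); X=onz(w,[c,r-.5],s["tool_pos"][2]+.018)[0]; print("end tool xy mm",np.round((R.T@(X-s["tool_pos"]))[:2]*1000,1))
for n in ("scene","side"):
    p=shot(n)
    for d in masks(p,"stand",.1)[:2]:
        q,f=fit([(p,d["pixels"],None)],"stand",[.63,.02,0.05],0,[-.1,.1]); print(n,"stand",np.round(q,4),round(f,3),d["pixels"].sum())
    for d in masks(p,"brush_rest",.1)[:1]:
        q,f=fit([(p,d["pixels"],None)],"rest",[.45,-.19,0],.004,[0,.3,-.3]); print(n,"rest",np.round(q,4),round(f,3))
goto(.6288,.024,1.659,.0445)
```

```text
end tool xy mm [ 76.5 -10.1]
end tool xy mm [76.5 -0.8]
end tool xy mm [76.5  8.6]
end tool xy mm [76.5 27.3]
end tool xy mm [76.5 46. ]
scene stand [0.6263 0.0248 0.1086] 0.044 3106
scene stand [ 0.63  0.02 -0.1 ] 1.0 182
scene rest [ 0.5047 -0.1713  0.2551] 0.503
side stand [0.6292 0.0234 0.0756] 0.039 2299
side stand [ 0.7978 -0.0451  0.2782] 0.835 318
side rest [ 0.452  -0.1911 -0.026 ] 0.126
shift cm now-axes [18.14 18.53 12.  ] turn z -1.504 yaw now 0.155 q6 1.65 after-turn shift [-17.28  19.33  12.  ]
```

Emit:
apply_moves --motion "20 2.5 2.5 0 0 0 0; 20 4 4 0 0 0 0; 20 4 4 0 0 0 0; 20 4 4 0 0 0 0; 20 2.5 2.6 0 0 0 0; 20 1.1 1.4 0 0 0 0; 20 0 0 0 0 0 -0.167; 20 0 0 0 0 0 -0.167; 20 0 0 0 0 0 -0.167; 20 0 0 0 0 0 -0.167; 20 0 0 0 0 0 -0.167; 20 0 0 1 0 0 -0.167; 20 0 0 1 0 0 -0.167; 20 0 0 2 0 0 -0.167; 20 0 0 3 0 0 -0.167; 20 0 0 0 0 0 0; 20 0 0 0 0 0 0"

```text
time: 15.4
tool_pos: [0.6291, 0.0242, 0.0958]
tool_rot: [3.14, 0.0, 1.655]
contact_force: [0.9, -1.6, -0.6]
opening: 0.0398
grip_force: 30.0
```

Run:
```python
from cor import *
goto(.6285,.0235,1.659,.0445)
```

```text
shift cm now-axes [-0.06 -0.07  5.13] turn z -0.004 yaw now 1.655 q6 -0.17 after-turn shift [-0.06 -0.07  5.13]
```

Emit:
apply_moves --motion "20 -0.05 -0.07 2 0 0 -0.004; 20 0 0 2 0 0 0; 20 0 0 0.7 0 0 0; 20 0 0 0.3 0 0 0; 20 0 0 0 0 0 0; 20 0 0 0 0 0 0"

```text
time: 16.15
tool_pos: [0.6283, 0.0237, 0.0457]
tool_rot: [3.14, 0.0, 1.662]
contact_force: [-0.4, -0.6, -0.7]
opening: 0.0395
grip_force: 30.0
```

Emit:
apply_moves --motion "20 0 0 0.1 0 0 0; 20 0 0 0.05 0 0 0; 20 0 0 0 0 0 0"

```text
time: 16.52
tool_pos: [0.6283, 0.0237, 0.0449]
tool_rot: [3.14, 0.0, 1.662]
contact_force: [-2.5, -0.0, 6.0]
opening: 0.0399
grip_force: 30.0
```

Emit:
apply_moves --motion "60 0 0 0 0 0 0; 60 0 0 0 0 0 0; 60 0 0 0 0 0 0; 60 0 0 -2 0 0 0; 70 0 0 -4 0 0 0; 100 0 0 -6 0 0 0; 100 0 0 -5 0 0 0; 100 0 0 0 0 0 0; 100 0 0 0 0 0 0"

```text
time: 17.65
tool_pos: [0.6274, 0.0237, 0.2126]
tool_rot: [-3.141, -0.0, 1.662]
contact_force: [-0.7, -0.0, -0.8]
opening: 0.0915
grip_force: 0.0
```

Run:
```python
from cor import *
p=shot("wrist"); c=[x for x in corners(p,.04) if x[1]<.1]
M["corner"]=M["corner"][:]
st=masks(p,"stand",.2); co=masks(p,"corner1",.3)
ig=np.zeros((400,640),bool)
for d in co: ig|=d["pixels"]
q,f=fit([(p,st[0]["pixels"],ig)],"stand",[.6285,.024,.088],0); print("stand",np.round(q,4),round(f,3))
goto(.4176,.0056,.372,.0035)
im=cv2.cvtColor(p["img"],cv2.COLOR_RGB2BGR)
cv2.imwrite("pics/w4.png",im)
```

```text
corner [162  33  27] 6163  [0.6293 0.0231 0.0906] 0.033
corner [ 62 110  73] 5759  [0.4477 0.0182 1.9906] 0.209
stand [0.6285 0.0236 0.0816] 0.029
shift cm now-axes [  0.09 -20.98  20.87] turn z 1.29 yaw now 1.662 q6 -0.18 after-turn shift [-20.13  -5.9   20.87]
```

View pics/w4.png

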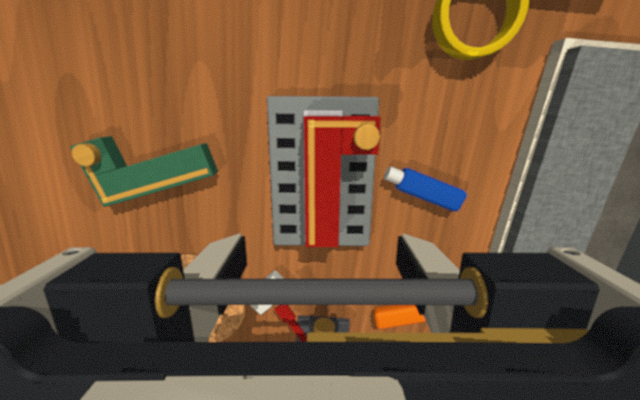

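Red lies centred on the ridge at (323,180), matching the fitted stand. Next is green.

Emit:
apply_moves --motion "100 0 -3 0 0 0 0; 100 0 -5 0 0 0 0; 100 0.1 -5 0 0 0 0; 100 0 -5 0 0 0 0; 100 0 -3 0 0 0 0; 100 0 0 1 0 0 0.1843; 100 0 0 1 0 0 0.1843; 100 0 0 2 0 0 0.1843; 100 0 0 2 0 0 0.1843; 100 0 0 2 0 0 0.1843; 100 0 0 2 0 0 0.1843; 100 0 0 2 0 0 0.1843; 100 0 0 0 0 0 0; 100 0 0 0 0 0 0"

```text
time: 19.6
tool_pos: [0.4188, 0.0056, 0.0936]
tool_rot: [3.142, -0.0, 0.375]
contact_force: [-0.4, 0.8, 0.3]
opening: 0.0917
grip_force: 0.0
```

Run:
```python
from cor import *
goto(.4176,.0056,.372,.004)
```

```text
shift cm now-axes [-0.11 -0.05  8.96] turn z 0.003 yaw now 0.375 q6 1.03 after-turn shift [-0.11 -0.05  8.96]
```

Emit:
apply_moves --motion "100 -0.1 -0.05 4 0 0 0; 100 0 0 3 0 0 0; 100 0 0 1.4 0 0 0; 100 0 0 0.5 0 0 0; 100 0 0 0 0 0 0; 20 0 0 0 0 0 0; 20 0 0 0 0 0 0; 20 0 0 0 0 0 0; 20 0 0 0 0 0 0; 20 0 0 0 0 0 0; 20 0 0 0 0 0 0; 20 0 0 -2 0 0 0; 20 0 0 -5 0 0 0; 20 0 0 -5 0 0 0; 20 0 0 -4 0 0 0; 20 0 0 0 0 0 0; 20 0 0 0 0 0 0"

```text
time: 21.72
tool_pos: [0.4167, 0.0058, 0.1634]
tool_rot: [-3.141, 0.001, 0.372]
contact_force: [0.2, -0.1, -2.1]
opening: 0.0398
grip_force: 30.0
```

```bash
cat >> cor.py <<'E'
def inhand():
    s=robot.observe(); w=shot("wrist"); R=RT(s["tool_rot"])
    for d in masks(w,"corner1",.2):
        m=d["pixels"]
        if m.sum()<9000 or not m[180:230,320].all(): continue
        for c in (305,320,335):
            r=np.nonzero(m[:,c])[0].min(); X=onz(w,[c,r-.5],s["tool_pos"][2]+.018)[0]; print("end tool xy mm",np.round((R.T@(X-s["tool_pos"]))[:2]*1000,1))
    return w
E
python3 - <<'E'
from cor import *
w=inhand(); save(w,"w5.png"); goto(.629,.0235,1.659,.0665)
E
```

```text
shift cm now-axes [20.47  6.09  9.57] turn z -1.287 yaw now 0.372 q6 1.03 after-turn shift [-0.12 21.36  9.57]
```

Emit:
apply_moves --motion "20 3 1 0 0 0 0; 20 5 1.5 0 0 0 0; 20 5 1.5 0 0 0 0; 20 4.5 1.3 0 0 0 0; 20 3 0.8 0 0 0 0; 20 0 0 0 0 0 -0.184; 20 0 0 0 0 0 -0.184; 20 0 0 0 0 0 -0.184; 20 0 0 0 0 0 -0.184; 20 0 0 1 0 0 -0.184; 20 0 0 1 0 0 -0.184; 20 0 0 2 0 0 -0.183; 20 0 0 0 0 0 0; 20 0 0 0 0 0 0"

```text
time: 23.58
tool_pos: [0.6306, 0.0233, 0.1239]
tool_rot: [-3.141, -0.0, 1.655]
contact_force: [1.1, -0.4, -1.1]
opening: 0.0398
grip_force: 30.0
```

Run:
```python
from cor import *
w=shot("wrist"); s=robot.observe(); R=RT(s["tool_rot"])
for d in masks(w,"corner1",.1): r,c=np.nonzero(d["pixels"]); print(d["pixels"].sum(),r.mean(),c.mean(),r.min(),np.median(w["img"][d["pixels"]],0))
img=w["img"].astype(int)
col=img[:,322]; g=(col[:,1]>col[:,0]+15)&(col[:,1]>col[:,2]+10); rr=np.nonzero(g)[0]; print("green rows",rr[:5],len(rr))
if len(rr):
    X=onz(w,[322,rr[0]-.5],s["tool_pos"][2]+.018)[0]; print(np.round((R.T@(X-s["tool_pos"]))[:2]*1000,1))
goto(.629,.0235,1.659,.0665)
```

```text
2449 138.34177215189874 368.2135565536954 116 [155.  86.  50.]
13978 217.49957075404205 320.20374874803264 125 [ 56. 101.  71.]
green rows [125 126 127 128 129] 181
[75.4  0.8]
shift cm now-axes [ 0.04 -0.21  5.83] turn z -0.003 yaw now 1.656 q6 -0.17 after-turn shift [ 0.04 -0.21  5.83]
```

Green is within 0.5 mm in the hand; lower it.

Emit:
apply_moves --motion "20 0 -0.2 2 0 0 -0.003; 20 0 0 2 0 0 0; 20 0 0 1.2 0 0 0; 20 0 0 0.4 0 0 0; 20 0 0 0 0 0 0; 20 0 0 0.1 0 0 0; 20 0 0 0 0 0 0"

```text
time: 24.55
tool_pos: [0.6289, 0.0231, 0.0679]
tool_rot: [3.141, 0.0, 1.662]
contact_force: [-0.7, -0.7, -2.3]
opening: 0.0398
grip_force: 30.0
```

Emit:
apply_moves --motion "20 0 0 0.1 0 0 0; 20 0 0 0.05 0 0 0; 20 0 0 0 0 0 0"

```text
time: 24.92
tool_pos: [0.6288, 0.0232, 0.0664]
tool_rot: [3.141, 0.0, 1.662]
contact_force: [-1.9, 0.5, 4.0]
opening: 0.0398
grip_force: 30.0
```

Emit:
apply_moves --motion "60 0 0 0 0 0 0; 60 0 0 0 0 0 0; 60 0 0 0 0 0 0; 60 0 0 -2 0 0 0; 70 0 0 -4 0 0 0; 100 0 0 -6 0 0 0; 100 3 -1 -3 0 0 0; 100 5.5 -1.8 0 0 0 0; 100 5.5 -1.8 0 0 0 0; 100 5.5 -1.8 0 0 0 0; 100 5.5 -1.8 0 0 0 0; 100 3.8 -1.2 0 0 0 0; 100 2 -0.7 0 0 0 0; 100 0 0 0 0 0 0; 100 0 0 0 0 0 0"

```text
time: 26.8
tool_pos: [0.5008, 0.3195, 0.2157]
tool_rot: [3.141, 0.001, 1.661]
contact_force: [-0.4, 0.1, -0.1]
opening: 0.0914
grip_force: 0.0
```

Run:
```python
from cor import *
p=shot("wrist"); save(p,"w6.png"); c=corners(p)
for q,f,h in c:
    if f<.1 and h[2]>100: print("blue"); goto(q[0],q[1],q[2]-np.pi/2,.004)
    elif f<.1: print("other"); goto(q[0],q[1],q[2]+np.pi/2,.004)
for n in ("side","scene"):
    p=shot(n)
    for d in masks(p,"brush_rest",.1)[:2]: 
        r,cc=np.nonzero(d["pixels"]); print(n,d["score"],onz(p,[cc.mean(),r.mean()],.025),d["pixels"].sum())
```

```text
corner [ 49  93 139] 5493  [0.4253 0.344  1.5117] 0.045
corner [212 123 112] 6793 EDGE [0.2078 0.3353 1.6486] 0.03
corner [111  63  38] 5459  [0.5906 0.3609 1.4571] 0.026
blue
shift cm now-axes [ 3.13 -7.31 21.18] turn z -1.423 yaw now 1.66 q6 0.35 after-turn shift [ 7.69  2.02 21.18]
blue
shift cm now-axes [  4.2  -29.05  21.17] turn z -1.56 yaw now 1.66 q6 0.35 after-turn shift [29.1   3.88 21.17]
other
shift cm now-axes [ 3.34  9.3  21.18] turn z -1.368 yaw now 1.66 q6 0.35 after-turn shift [-8.44  5.15 21.18]
side 0.74 [[ 0.45142588 -0.20084771  0.025     ]] 973
side 0.35 [[ 0.51557578 -0.31590916  0.025     ]] 308
scene 0.86 [[ 0.45825098 -0.1891888   0.025     ]] 786
```

Emit:
apply_moves --motion "100 1 3 0 0 0 0; 100 1.3 3.8 0 0 0 0; 100 1 2.5 0 0 0 0; 100 0 0 1 0 0 -0.171; 100 0 0 1 0 0 -0.171; 100 0 0 1 0 0 -0.171; 100 0 0 2 0 0 -0.171; 100 0 0 2 0 0 -0.171; 100 0 0 2 0 0 -0.171; 100 0 0 2 0 0 -0.171; 100 0 0 1 0 0 -0.171; 100 0 0 0 0 0 0; 100 0 0 0 0 0 0"

```text
time: 28.72
tool_pos: [0.5902, 0.362, 0.0965]
tool_rot: [3.141, 0.001, 3.026]
contact_force: [-0.0, 0.2, -0.4]
opening: 0.092
grip_force: 0.0
```

Run:
```python
from cor import *
goto(.5906,.3609,3.028,.004)
```

```text
shift cm now-axes [-0.05 -0.11  9.25] turn z -0.002 yaw now 3.026 q6 -1.02 after-turn shift [-0.05 -0.11  9.25]
```

Emit:
apply_moves --motion "100 -0.05 -0.1 4 0 0 0; 100 0 0 3.2 0 0 0; 100 0 0 1.5 0 0 0; 100 0 0 0.5 0 0 0; 100 0 0 0 0 0 0; 20 0 0 0 0 0 0; 20 0 0 0 0 0 0; 20 0 0 0 0 0 0; 20 0 0 0 0 0 0; 20 0 0 0 0 0 0; 20 0 0 0 0 0 0; 20 0 0 -2 0 0 0; 20 0 0 -5 0 0 0; 20 0 0 -5 0 0 0; 20 0 0 -5 0 0 0; 20 0 0 0 0 0 0; 20 0 0 0 0 0 0"

```text
time: 30.85
tool_pos: [0.5896, 0.3607, 0.1738]
tool_rot: [-3.141, -0.0, 3.03]
contact_force: [-1.0, 0.3, -2.8]
opening: 0.0399
grip_force: 30.0
```

```bash
cat >> cor.py <<'E'
def end(c0=314):
    w=shot("wrist"); s=robot.observe(); R=RT(s["tool_rot"])
    for d in masks(w,"corner1",.1):
        m=d["pixels"]
        if m[210:230,c0].mean()<.7: continue
        for c in (c0-6,c0+8):
            r=np.nonzero(m[:,c])[0].min(); X=onz(w,[c,r-.5],s["tool_pos"][2]+.018)[0]; print("end mm",d["score"],r,np.round((R.T@(X-s["tool_pos"]))[:2]*1000,1))
    return w
E
python3 - <<'E'
from cor import *
end(); goto(.629,.0235,1.659,.0885)
E
```

```text
end mm 0.56 122 [75.5 -5.6]
end mm 0.56 123 [75.1  1.1]
shift cm now-axes [ -7.74 -33.03   8.4 ] turn z 1.371 yaw now 3.03 q6 -1.02 after-turn shift [-33.91   1.02   8.4 ]
```

Emit:
apply_moves --motion "20 -0.6 -2.5 0 0 0 0; 20 -1.2 -5 0 0 0 0; 20 -1.3 -5.5 0 0 0 0; 20 -1.3 -5.5 0 0 0 0; 20 -1.3 -5.5 0 0 0 0; 20 -1.1 -5 0 0 0 0; 20 -0.6 -2.5 0 0 0 0; 20 -0.35 -1.5 0 0 0 0; 20 0 0 0 0 0 0.1714; 20 0 0 0 0 0 0.1714; 20 0 0 0 0 0 0.1714; 20 0 0 0 0 0 0.1714; 20 0 0 0 0 0 0.1714; 20 0 0 0 0 0 0.1714; 20 0 0 1 0 0 0.1714; 20 0 0 2 0 0 0.1714; 20 0 0 0 0 0 0; 20 0 0 0 0 0 0"

```text
time: 33.2
tool_pos: [0.6304, 0.0248, 0.1441]
tool_rot: [3.142, -0.0, 1.662]
contact_force: [-0.1, 1.0, -1.2]
opening: 0.0398
grip_force: 30.0
```

Run:
```python
from cor import *
w=end(); save(w,"w7.png"); goto(.629,.0235,1.659,.0885)
```

```text
end mm 0.82 123 [76.4 -5.8]
end mm 0.82 123 [76.4  0.8]
shift cm now-axes [-0.09 -0.19  5.61] turn z 0.002 yaw now 1.661 q6 -0.17 after-turn shift [-0.09 -0.19  5.61]
```

View pics/w7.png

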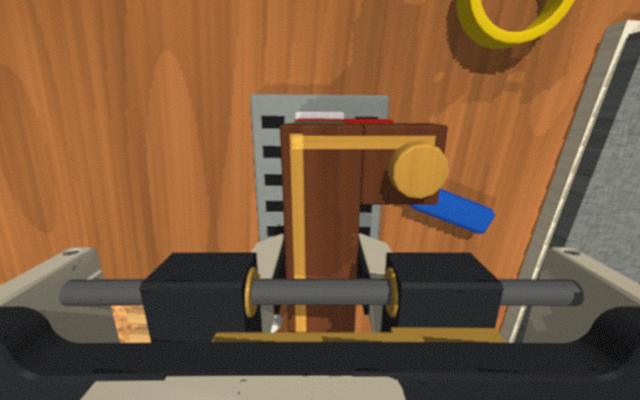

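Brown is held squarely above the pile, with its end at row 123. Lowering.

Emit:
apply_moves --motion "20 -0.15 -0.2 2 0 0 0; 20 0 0 2 0 0 0; 20 0 0 1 0 0 0; 20 0 0 0.4 0 0 0; 20 0 0 0 0 0 0; 20 0 0 0.1 0 0 0; 20 0 0 0 0 0 0"

```text
time: 34.17
tool_pos: [0.6286, 0.0227, 0.0893]
tool_rot: [3.141, 0.0, 1.659]
contact_force: [0.4, -0.7, -1.5]
opening: 0.0398
grip_force: 30.0
```

Emit:
apply_moves --motion "20 0 0 0.1 0 0 0; 20 0 0 0.05 0 0 0; 20 0 0 0 0 0 0"

```text
time: 34.55
tool_pos: [0.6285, 0.0227, 0.0878]
tool_rot: [3.141, 0.0, 1.659]
contact_force: [-1.3, -0.5, 2.3]
opening: 0.0398
grip_force: 30.0
```

Emit:
apply_moves --motion "60 0 0 0 0 0 0; 60 0 0 0 0 0 0; 60 0 0 0 0 0 0; 60 0 0 -2 0 0 0; 70 0 0 -4 0 0 0; 100 0 0 -6 0 0 0; 100 2 -1 0 0 0 0; 100 4.8 -2.5 0 0 0 0; 100 5 -2.5 0 0 0 0; 100 5 -2.5 0 0 0 0; 100 5 -2.5 0 0 0 0; 100 5 -2.5 0 0 0 0; 100 4 -2.1 0 0 0 0; 100 2 -1.2 0 0 0 0; 100 1 -0.6 0 0 0 0; 100 0 0 0 0 0 0; 100 0 0 0 0 0 0"

```text
time: 36.67
tool_pos: [0.426, 0.3434, 0.2071]
tool_rot: [3.142, 0.0, 1.658]
contact_force: [0.2, 0.7, 0.8]
opening: 0.0919
grip_force: 0.0
```

Run:
```python
from cor import *
p=shot("wrist")
for q,f,h in corners(p):
    if f<.1 and h[2]>120: goto(q[0],q[1],q[2]-np.pi/2,.004)
goto(.425,.344,-.063,.004)
```

```text
corner [214 124 119] 6290  [0.2086 0.3351 1.6493] 0.031
corner [ 48  91 136] 5343  [0.4248 0.3443 1.504 ] 0.037
shift cm now-axes [ 0.11 -0.12 20.32] turn z -1.418 yaw now 1.657 q6 0.45 after-turn shift [ 0.14  0.09 20.32]
shift cm now-axes [ 0.08 -0.11 20.32] turn z -1.422 yaw now 1.657 q6 0.45 after-turn shift [ 0.12  0.06 20.32]
```

Emit:
apply_moves --motion "100 0.1 -0.1 0 0 0 0.1723; 100 0 0 1 0 0 0.1723; 100 0 0 1 0 0 0.1723; 100 0 0 1 0 0 0.1723; 100 0 0 1 0 0 0.1723; 100 0 0 1 0 0 0.1723; 100 0 0 1 0 0 0.1723; 100 0 0 2 0 0 0.1723; 100 0 0 2 0 0 0.1723; 100 0 0 1 0 0 0.1723; 100 0 0 0 0 0 0; 100 0 0 0 0 0 0"

```text
time: 38.28
tool_pos: [0.425, 0.3449, 0.0978]
tool_rot: [-3.141, -0.001, -0.062]
contact_force: [0.3, -0.5, 0.5]
opening: 0.0916
grip_force: 0.0
```

Run:
```python
from cor import *
goto(.4249,.3442,-.065,.004)
```

```text
shift cm now-axes [-0.01  0.08  9.38] turn z 0.003 yaw now -0.062 q6 2.17 after-turn shift [-0.01  0.08  9.38]
```

Emit:
apply_moves --motion "100 0 0.08 4 0 0 0; 100 0 0 3.2 0 0 0; 100 0 0 1.6 0 0 0; 100 0 0 0.5 0 0 0; 100 0 0 0 0 0 0; 20 0 0 0 0 0 0; 20 0 0 0 0 0 0; 20 0 0 0 0 0 0; 20 0 0 0 0 0 0; 20 0 0 0 0 0 0; 20 0 0 0 0 0 0; 20 0 0 -2 0 0 0; 20 0 0 -5 0 0 0; 20 0 0 -5 0 0 0; 20 0 0 -6 0 0 0; 20 0 0 0 0 0 0; 20 0 0 0 0 0 0"

```text
time: 40.4
tool_pos: [0.4238, 0.3439, 0.1835]
tool_rot: [3.141, 0.001, -0.064]
contact_force: [0.1, -0.6, -1.8]
opening: 0.0396
grip_force: 30.0
```

Run:
```python
from cor import *
end(); goto(.629,.0235,1.659,.0885+.022)
```

```text
end mm 0.95 123 [76.7 -6.8]
end mm 0.95 123 [76.7 -0.2]
shift cm now-axes [22.6  30.61  7.19] turn z 1.418 yaw now -0.065 q6 2.18 after-turn shift [ 33.69 -17.68   7.19]
```

Emit:
apply_moves --motion "20 1.3 1.8 0 0 0 0; 20 3 4 0 0 0 0; 20 3.3 4.5 0 0 0 0; 20 3.3 4.5 0 0 0 0; 20 3.3 4.5 0 0 0 0; 20 3.3 4.5 0 0 0 0; 20 2.7 3.6 0 0 0 0; 20 1.5 2 0 0 0 0; 20 0.9 1.2 0 0 0 0; 20 0 0 0 0 0 -0.1722; 20 0 0 0 0 0 -0.1722; 20 0 0 0 0 0 -0.1722; 20 0 0 0 0 0 -0.1722; 20 0 0 0 0 0 -0.1722; 20 0 0 0 0 0 -0.1722; 20 0 0 0 0 0 -0.1722; 20 0 0 0 0 0 -0.1722; 20 0 0 0 0 0 -0.1722; 20 0 0 1 0 0 -0.1722"

```text
time: 42.88
tool_pos: [0.63, 0.0252, 0.174]
tool_rot: [-3.141, -0.0, 1.664]
contact_force: [0.4, -0.8, -2.0]
opening: 0.04
grip_force: 30.0
```

Emit:
apply_moves --motion "20 0 0 0 0 0 0; 20 0 0 0 0 0 0"

```text
time: 43.12
tool_pos: [0.63, 0.0248, 0.1741]
tool_rot: [-3.141, -0.0, 1.655]
contact_force: [-0.4, 0.4, -1.2]
opening: 0.0398
grip_force: 30.0
```

Run:
```python
from cor import *
end(); goto(.629,.0235,1.659,.1105)
```

```text
end mm 0.74 123 [76.4 -5.7]
end mm 0.74 123 [76.4  0.9]
shift cm now-axes [-0.1  -0.13  6.4 ] turn z -0.003 yaw now 1.656 q6 -0.17 after-turn shift [-0.1  -0.13  6.4 ]
```

Emit:
apply_moves --motion "20 -0.15 -0.13 2 0 0 -0.003; 20 0 0 2 0 0 0; 20 0 0 1.5 0 0 0; 20 0 0 0.7 0 0 0; 20 0 0 0 0 0 0; 20 0 0 0.1 0 0 0; 20 0 0 0 0 0 0"

```text
time: 44.1
tool_pos: [0.6293, 0.0227, 0.1119]
tool_rot: [3.14, 0.0, 1.66]
contact_force: [1.1, -0.1, -0.8]
opening: 0.0394
grip_force: 30.0
```

Emit:
apply_moves --motion "20 0 0 0.1 0 0 0; 20 0 0 0.1 0 0 0; 20 0 0 0 0 0 0"

```text
time: 44.48
tool_pos: [0.6292, 0.0227, 0.1103]
tool_rot: [3.141, 0.0, 1.661]
contact_force: [-1.9, -0.1, 5.6]
opening: 0.0397
grip_force: 30.0
```

Emit:
apply_moves --motion "60 0 0 0 0 0 0; 60 0 0 0 0 0 0; 60 0 0 0 0 0 0; 60 0 0 -2 0 0 0; 70 0 0 -4 0 0 0; 70 -2 0 -5 0 0 0; 60 -5 -1 -2 0 0 0; 60 -5 -1 0 0 0 0; 60 -5 -1 0 0 0 0; 60 -3 0 0 0 0 0; 60 0 0 0 0 0 0; 60 0 0 0 0 0 0"

```text
time: 45.98
tool_pos: [0.617, -0.1784, 0.2391]
tool_rot: [-3.141, -0.001, 1.661]
contact_force: [-0.1, -0.3, 0.4]
opening: 0.0548
grip_force: 0.0
```

Run:
```python
from cor import *
print(robot.observe()["tool_pos"])
w=shot("wrist"); a=shot("scene"); b=shot("side")
for p,n in((a,"a"),(b,"b"),(w,"w")):
    for t in("valve_grip","pointer","valve_base","plunger_top","brush_rest"): print(n,t,[(np.round(d["centre"],3).tolist(),round(d["score"],2)) for d in robot.search_frame(t,p)[:2]])
save(w,"w8.png")
C=lambda p,r,c:cv2.resize(cv2.cvtColor(p["img"][r:r+200,c:c+260],cv2.COLOR_RGB2BGR),None,fx=1.5,fy=1.5,interpolation=cv2.INTER_CUBIC)
cv2.imwrite("pics/ab.png",np.hstack([C(a,150,150),C(b,140,240)]))
```

```text
[ 0.61698279 -0.17844572  0.23910307]
a valve_grip [([0.618, -0.232, 0.073], 0.65), ([0.704, -0.414, 0.051], 0.16)]
a pointer [([0.606, -0.178, 0.055], 0.54)]
a valve_base [([0.668, -0.233, 0.04], 0.69), ([0.654, 0.052, 0.057], 0.38)]
a plunger_top [([0.508, -0.354, 0.105], 0.57), ([0.183, -0.3, 0.108], 0.48)]
a brush_rest [([0.465, -0.183, 0.021], 0.63), ([0.616, -0.231, 0.069], 0.25)]
b valve_grip [([0.61, -0.24, 0.076], 0.82), ([0.602, -0.036, 0.019], 0.42)]
b pointer [([0.604, -0.17, 0.052], 0.42)]
b valve_base [([0.635, -0.247, 0.042], 0.78), ([0.599, -0.054, 0.128], 0.17)]
b plunger_top [([0.181, -0.309, 0.104], 0.74), ([0.501, -0.36, 0.108], 0.49)]
b brush_rest [([0.453, -0.2, 0.033], 0.6)]
w valve_grip [([0.615, -0.232, 0.074], 0.63), ([0.611, -0.053, 0.084], 0.38)]
w pointer [([0.611, -0.172, 0.05], 0.66)]
w valve_base [([0.64, -0.228, 0.043], 0.64), ([0.776, -0.173, 0.015], 0.29)]
w plunger_top [([0.608, -0.233, 0.074], 0.59)]
w brush_rest [([0.457, -0.185, 0.03], 0.55)]
```

View pics/ab.png

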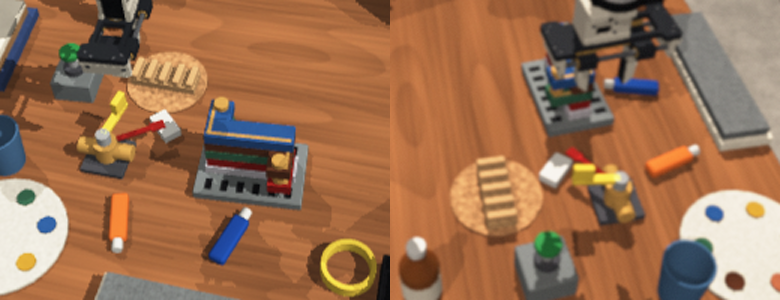

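View pics/w8.png

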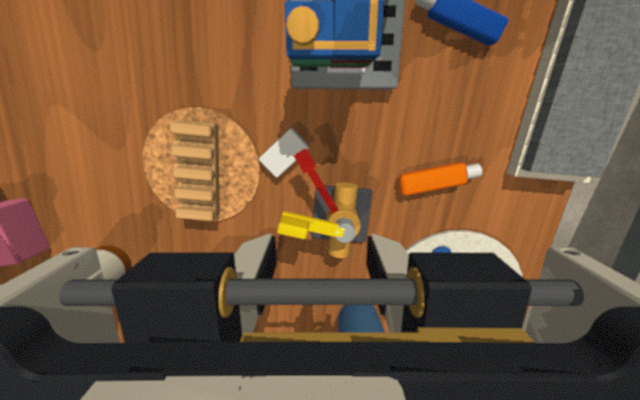

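Pile: blue is on top with the alternation visible. The rest is on the mat at (195,170). The valve hub is at (343,231), the yellow tab at (293,224) and the red pointer tip at (298,155). I'll get a better view of the valve.

Emit:
apply_moves --motion "60 -4 0 0 0 0 0; 60 -3 0 1 0 0 0; 60 0 0 0 0 0 0; 60 0 0 0 0 0 0"

```text
time: 47.38
tool_pos: [0.6233, -0.2483, 0.2294]
tool_rot: [3.142, -0.001, 1.66]
contact_force: [-0.3, 0.2, -0.2]
opening: 0.0552
grip_force: 0.0
```

Run:
```python
from cor import *
s=robot.observe(); print(s["tool_pos"])
w=shot("wrist"); np.savez("w9.npz",**{k:np.asarray(v) for k,v in w.items()})
hsv=cv2.cvtColor(w["img"],cv2.COLOR_RGB2HSV)
u=proj(w,[[.66,-.23,.05]])[0]; print(u)
r0,c0=int(u[1])-110,int(u[0])-110
C=-w["Rw"].T@w["tw"]; print("cam",C)
for nm,z,lo,hi in(("red",.05,(0,150,60),(6,255,255)),("yel",.073,(22,130,90),(35,255,255))):
    m=cv2.inRange(hsv,np.array(lo),np.array(hi)); n,l,st,ce=cv2.connectedComponentsWithStats(m)
    for i in range(1,n):
        if st[i,4]<60: continue
        rr,cc=np.nonzero(l==i); X=onz(w,np.c_[cc,rr],z)[:,:2]; mu=X.mean(0); d=np.linalg.svd(X-mu,full_matrices=False)[2][0]
        t=(X-mu)@d; print(nm,st[i],np.round(mu,4),"dir",np.round(d,3),round(np.degrees(np.arctan2(d[1],d[0])),1),"len",np.round([t.min(),t.max()],3))
im=cv2.cvtColor(w["img"],cv2.COLOR_RGB2BGR)[max(r0,0):r0+220,max(c0,0):c0+220]
cv2.imwrite("pics/w9.png",cv2.resize(im,None,fx=2.7,fy=2.7,interpolation=cv2.INTER_CUBIC)); print(r0,c0)
m=masks(w,"cork_mat"); b=masks(w,"brush_rest")
if m and b:
    q,f=fit([(w,m[0]["pixels"],b[0]["pixels"])],"mat",[.45,-.19,0],0);print("mat",q,f)
    q,f=fit([(w,b[0]["pixels"],None)],"rest",[.45,-.19,0],.004,[-.2,.2]);print("rest",q,f)
```

```text
[ 0.62327866 -0.24834085  0.22938353]
[352.8299989  167.52882084]
cam [ 0.61649027 -0.16555672  0.38723655]
red [291  85  47  74 830] [ 0.6089 -0.1779] dir [ 0.57  -0.821] -55.2 len [-0.036  0.052]
red [503 255  19  16 199] [ 0.8841 -0.3352] dir [ 0.852 -0.523] -31.6 len [-0.013  0.013]
yel [ 273  155   73   29 1208] [ 0.6056 -0.2331] dir [ 0.996 -0.089] -5.1 len [-0.037  0.044]
yel [490 213  20  17 116] [ 0.8362 -0.2725] dir [ 0.862 -0.507] -30.4 len [-0.01  0.01]
57 242
mat [ 0.45251354 -0.19031875  0.08690275] 0.048091997866528735
rest [ 0.45275674 -0.19383167  0.00253431] 0.11518346125787327
```

View pics/w9.png

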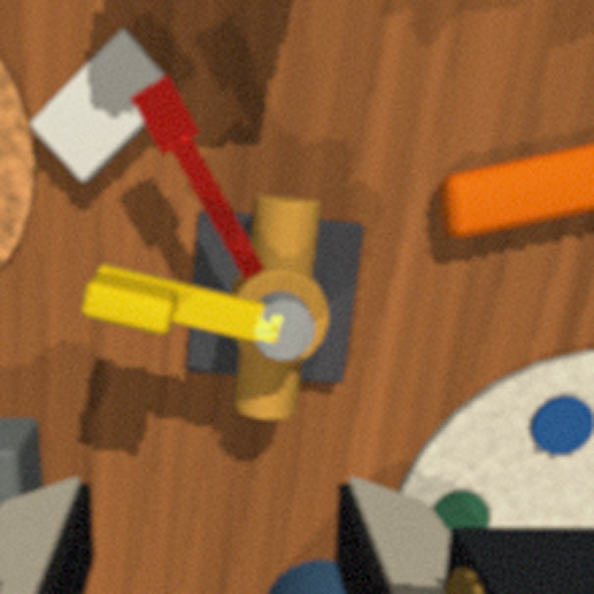

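The foot is centred at crop (274,297), the red pointer head at (160,110) and the yellow tab at (130,300). Next is a joint model fit of axis, pointer and handle.

```bash
cat > valve.py <<'E'
from cor import *
def vfit(w,ax0=(.6517,-.2395),php0=None,phh0=None,fixax=None):
    hsv=cv2.cvtColor(w["img"],cv2.COLOR_RGB2HSV)
    def big(lo,hi,c):
        m=cv2.inRange(hsv,np.array(lo),np.array(hi)); n,l,st,ce=cv2.connectedComponentsWithStats(m)
        u=proj(w,[c])[0]; i=1+np.argmin([np.hypot(*(ce[k]-u))+(1e4 if st[k,4]<80 else 0) for k in range(1,n)]); return l==i
    D=lambda f,r: np.array([ax0[0]+r*np.cos(f),ax0[1]+r*np.sin(f)])
    R=big((0,150,50),(7,255,255),[*D(php0,.07),.05]); Y=big((21,110,80),(36,255,255),[*D(phh0,.06),.08])
    a=R|Y; r,c=np.nonzero(a); o=np.array([c.min()-20,r.min()-20]); e=[c.max()+20,r.max()+20]
    k=lambda b: cv2.resize(b[o[1]:e[1],o[0]:e[0]].astype(np.float32),None,fx=S,fy=S,interpolation=cv2.INTER_LINEAR)>.5
    R,Y=k(R),k(Y)
    def cost(v):
        ax,ay,pp,ph,hs,hh,xh,r0,ha,r1,za=v*sc
        P=[box(r0,.111-xh,-hs,hs,.044,.05),box(.111-xh,.111,-hh,hh,.044,.05)]
        H=[box(.046,.080,-.007,.007,.073,.103),box(r1,.08,-ha,ha,za,.073)]
        rp=render(w,P,[ax,ay,pp],0,o,R.shape)>0; rh=render(w,H,[ax,ay,ph],0,o,Y.shape)>0; rp&=~rh
        i=lambda a,b:1-(a&b).sum()/(a|b).sum()
        return i(rp,R)+i(rh,Y)
    sc=np.array([.003,.003,.05,.05,.002,.002,.005,.01,.002,.01,.005])
    v0=np.array([*ax0,php0,phh0,.005,.0095,.026,.03,.0075,.012,.063])/sc
    for _ in range(3): b=minimize(cost,v0,method="Nelder-Mead",options=dict(initial_simplex=np.vstack([v0,v0+np.eye(11)]),maxiter=500,xatol=.01,fatol=1e-4)); v0=b.x
    v=b.x*sc; print("axis",np.round(v[:2],4),"pointer deg",round(np.degrees(v[2]),2),"handle deg",round(np.degrees(v[3]),2),"cost",round(b.fun,3),"rest",np.round(v[4:],4)); return v
E
python3 - <<'E'
from valve import *
w=dict(np.load("w9.npz",allow_pickle=True)); w={k:(v if v.ndim else v.item()) for k,v in w.items()}
v=vfit(w,php0=np.radians(124.8),phh0=np.radians(174))
print("foot",onz(w,[343.5,167],.0)[0],onz(w,[343.5,167],.03)[0])
v=vfit(shot("scene"),php0=np.radians(124.8),phh0=np.radians(174))
E
```

```text
axis [ 0.6525 -0.2393] pointer deg 125.6 handle deg 170.63 cost 0.182 rest [0.0047 0.0091 0.0253 0.0236 0.0086 0.0095 0.0711]
foot [ 0.65369702 -0.23997089  0.        ] [ 0.65081453 -0.23420587  0.03      ]
axis [ 0.6516 -0.2395] pointer deg 127.05 handle deg 171.19 cost 0.237 rest [0.0046 0.0065 0.0289 0.0248 0.0086 0.0155 0.0692]
```

Emit:
apply_moves --motion "60 1.2 -1.6 0 0 0 0; 60 1 -1.5 0 0 0 0; 60 0 0 0 0 0 -0.165; 60 0 0 0 0 0 -0.165; 60 0 0 0 0 0 -0.165; 60 0 0 1 0 0 -0.165; 60 0 0 1 0 0 -0.165; 60 0 0 1 0 0 -0.165; 60 0 0 2 0 0 -0.165; 60 0 0 2 0 0 -0.165; 60 0 0 2 0 0 0; 60 0 0 0 0 0 0; 60 0 0 0 0 0 0"

```text
time: 49.2
tool_pos: [0.591, -0.2296, 0.1405]
tool_rot: [-3.141, 0.002, 2.981]
contact_force: [-0.4, 0.9, 0.4]
opening: 0.055
grip_force: 0.0
```

Run:
```python
from valve import *
w=shot("wrist"); save(w,"w10.png")
a=np.radians(170.8); goto(.6523+.063*np.cos(a),-.2393+.063*np.sin(a),a,.077)
try: vfit(w,ax0=(.6523,-.2393),php0=np.radians(125.8),phh0=a)
except Exception as e: print(e)
```

```text
shift cm now-axes [0.12 0.05 6.37] turn z -0.0 yaw now 2.981 q6 -1.9 after-turn shift [0.12 0.05 6.37]
axis [ 0.6523 -0.2386] pointer deg 125.2 handle deg 171.75 cost 0.134 rest [0.0041 0.0086 0.0265 0.0228 0.0083 0.0019 0.0656]
```

View pics/w10.png

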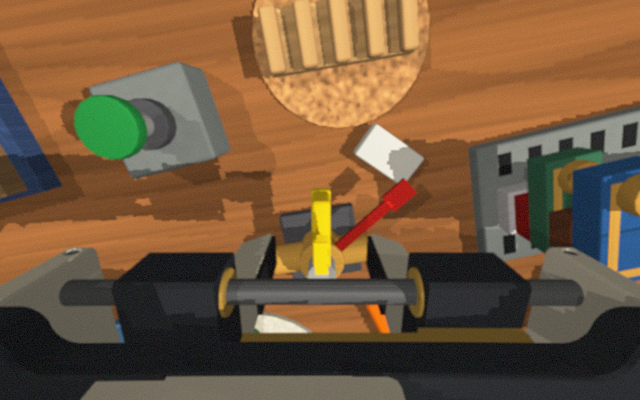

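The tab (321,205) lies centred between the fingers, and the pointer head is at (398,193). Descend and grip.

Emit:
apply_moves --motion "60 0.1 0.05 3 0 0 0; 60 0 0 2 0 0 0; 60 0 0 1 0 0 0; 60 0 0 0.3 0 0 0; 60 0 0 0 0 0 0; 5 0 0 0 0 0 0; 5 0 0 0 0 0 0; 5 0 0 0 0 0 0; 5 0 0 0 0 0 0; 5 0 0 0 0 0 0; 5 0 0 0 0 0 0" --force 20

```text
time: 50.62
tool_pos: [0.5895, -0.2292, 0.0764]
tool_rot: [-3.141, -0.0, 2.981]
contact_force: [0.0, -0.1, 0.8]
opening: 0.0138
grip_force: 20.0
```

Run:
```python
from valve import *
s=robot.observe(); print(np.degrees(s["tool_rot"]),s["contact_force"],s["torque"])
# arc rows: n equal turns clockwise by A about axis, as tool-axis shift per row
p=s["tool_pos"][:2]; A=np.radians(171.4-125.6); n=10; a=A/n
print("radius",np.hypot(*(p-[.6523,-.239])))
r=.063
# before row: tool x outward along handle; shift in current tool axes; tool y=(sin,-cos) = clockwise side
print("per row cm: x",100*r*(np.cos(a)-1),"y",100*r*np.sin(a),"turn",a)
```

```text
[-1.79994528e+02 -8.45849350e-06  1.70771360e+02] [ 0.00427914 -0.12977501  0.77193393] [0.02778996 0.00202649 0.04848899]
radius 0.06356366043637887
per row cm: x -0.02011708166479742 y 0.5030611612932723 turn 0.07993607974134032
```

Emit:
apply_moves --motion "5 -0.02 0.495 0 0 0 0.0787; 5 -0.02 0.495 0 0 0 0.0787; 5 -0.02 0.495 0 0 0 0.0787; 5 -0.02 0.495 0 0 0 0.0787; 5 -0.02 0.495 0 0 0 0.0787; 5 -0.02 0.495 0 0 0 0.0787; 5 -0.02 0.495 0 0 0 0.0787; 5 -0.02 0.495 0 0 0 0.0787; 5 -0.02 0.495 0 0 0 0.0787; 5 -0.02 0.495 0 0 0 0.0787; 5 0 0 0 0 0 0; 5 0 0 0 0 0 0"

```text
time: 52.12
tool_pos: [0.6149, -0.1881, 0.0764]
tool_rot: [3.141, -0.0, 2.195]
contact_force: [-0.4, 0.0, 0.9]
opening: 0.0137
grip_force: 20.0
```

Run:
```python
from valve import *
s=robot.observe(); print(np.degrees(s["tool_rot"]),s["contact_force"],s["torque"])
print("bearing of TCP from axis",np.degrees(np.arctan2(s["tool_pos"][1]+.239,s["tool_pos"][0]-.6523)))
w=shot("wrist"); 
cv2.imwrite("pics/w11.png",cv2.resize(cv2.cvtColor(w["img"],cv2.COLOR_RGB2BGR)[120:320,220:420],None,fx=2.5,fy=2.5,interpolation=cv2.INTER_CUBIC))
```

```text
[ 1.79992359e+02 -3.63546928e-03  1.25745135e+02] [-0.41089082  0.03503847  0.93755138] [-0.05544814  0.08937845 -0.12826719]
bearing of TCP from axis 126.31135037149284
```

View pics/w11.png

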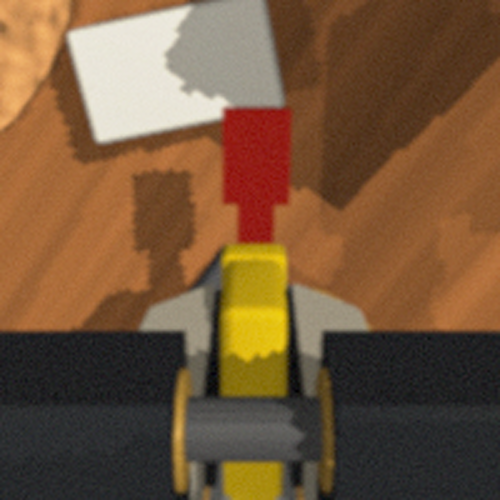

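The handle lies over the red pointer: pointer centre line at crop col ~256, handle ~254. I'll measure the residual angle.

```bash
cat >> valve.py <<'E'
def redline(w,z=.05):
    hsv=cv2.cvtColor(w["img"],cv2.COLOR_RGB2HSV); m=cv2.inRange(hsv,np.array((0,150,50)),np.array((7,255,255)))
    n,l,st,ce=cv2.connectedComponentsWithStats(m); u=proj(w,[[.6,-.165,.05]])[0]
    i=1+np.argmin([np.hypot(*(ce[k]-u))+(1e4 if st[k,4]<80 else 0) for k in range(1,n)]); l=l==i
    g=cv2.cvtColor(w["img"],cv2.COLOR_RGB2HSV)
    r=np.nonzero(l.any(1))[0]; mid=[]
    for y in r[2:-2]:
        c=np.nonzero(l[y])[0]; mid.append([(c[0]+c[-1])/2,y])
    X=onz(w,mid,z)[:,:2]; mu=np.median(X,0); f=np.polyfit
    d=np.linalg.svd(X-X.mean(0),full_matrices=False)[2][0]; d*=np.sign(d[1]); an=np.degrees(np.arctan2(d[1],d[0]))
    far=X[np.argmax(X@d)]; b=far-np.array([.6523,-.239]); mm=X.mean(0)-np.array([.6523,-.239])
    print("red dir",round(an,2),"bearing mean",round(np.degrees(np.arctan2(mm[1],mm[0])),2),"far",far,np.hypot(*b),"bearing far",round(np.degrees(np.arctan2(b[1],b[0])),2),len(mid))
E
python3 - <<'E'
from valve import *
w=shot("wrist"); s=robot.observe(); redline(w); print("tool yaw",np.degrees(s["tool_rot"][2]))
E
```

```text
red dir 124.72 bearing mean 125.33 far [ 0.58883777 -0.14869514] 0.11037400987504259 bearing far 125.1 50
tool yaw 125.7213903245587
```

Emit:
apply_moves --motion "60 0 0 0 0 0 0; 60 0 0 0 0 0 0; 60 0 0 0 0 0 0; 60 0 0 -3 0 0 0; 60 0 0 -4 0 0 0; 60 -2 0 -5 0 0 0; 60 -3 0 -2 0 0 0; 60 0 0 0 0 0 0; 60 0 0 0 0 0 0"

```text
time: 53.35
tool_pos: [0.6434, -0.228, 0.215]
tool_rot: [-3.141, -0.002, 2.194]
contact_force: [0.4, -0.1, 0.2]
opening: 0.055
grip_force: 0.0
```

Run:
```python
from valve import *
w=shot("wrist"); redline(w)
a=np.radians(125.5)
vfit(w,ax0=(.6523,-.239),php0=a,phh0=a)
# tab edges: yellow row mids at z=.103 and outlines
hsv=cv2.cvtColor(w["img"],cv2.COLOR_RGB2HSV); m=cv2.inRange(hsv,np.array((21,110,80)),np.array((36,255,255)))>0
n,l,st,ce=cv2.connectedComponentsWithStats(m.astype(np.uint8)); u=proj(w,[[.6155,-.188,.09]])[0]
i=1+np.argmin([np.hypot(*(ce[k]-u))+(1e4 if st[k,4]<80 else 0) for k in range(1,n)]); l=l==i; print(st[i])
mid=[]
for y in np.nonzero(l.any(1))[0][2:-2]:
    c=np.nonzero(l[y])[0]; mid.append([(c[0]+c[-1])/2,y,len(c)])
mid=np.array(mid); print(mid[::6])
w2=shot("scene"); vfit(w2,ax0=(.6523,-.239),php0=a,phh0=a)
cv2.imwrite("pics/w12.png",cv2.resize(cv2.cvtColor(w["img"],cv2.COLOR_RGB2BGR)[100:260,240:400],None,fx=3.5,fy=3.5,interpolation=cv2.INTER_CUBIC))
```

```text
red dir 124.26 bearing mean 125.3 far [ 0.58978706 -0.1503164 ] 0.10850183662811974 bearing far 125.18 26
axis [ 0.6527 -0.2392] pointer deg 125.5 handle deg 125.91 cost 0.144 rest [0.0047 0.009  0.0257 0.0382 0.0082 0.0029 0.0644]
[ 313  125   17   75 1146]
[[321.  127.   15. ]
 [321.5 133.   16. ]
 [321.5 139.   16. ]
 [321.  145.   17. ]
 [321.5 151.   16. ]
 [321.5 157.   16. ]
 [321.5 163.   16. ]
 [321.5 169.   16. ]
 [321.  175.   17. ]
 [321.  181.   17. ]
 [321.  187.   17. ]
 [321.  193.   11. ]]
axis [ 0.6515 -0.2394] pointer deg 126.68 handle deg 126.04 cost 0.224 rest [0.0041 0.0065 0.0323 0.0237 0.0089 0.0128 0.068 ]
```

View pics/w12.png

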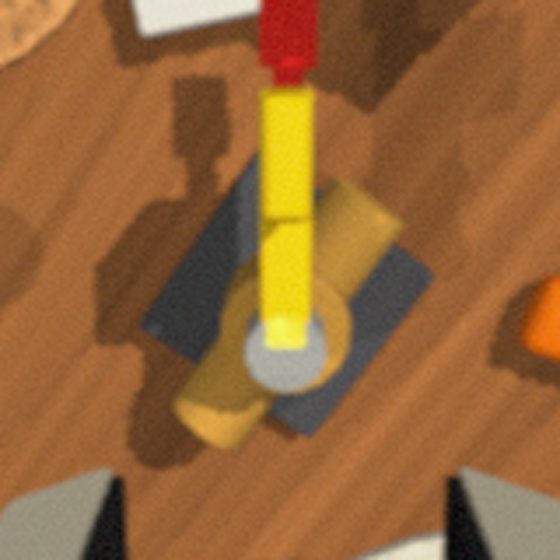

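The handle and pointer coincide in the close-up: hub, handle and pointer all at col ~286–289, within about 0.5°. Now the plunger.

Emit:
apply_moves --motion "0 -0.3 -3 0 0 0 0; 0 -0.3 -5 0 0 0 0; 0 -0.3 -4.5 0 0 0 0; 0 0 -2 0 0 0 0; 0 0 0 0 0 0 0; 0 0 0 0 0 0 0"

```text
time: 54.2
tool_pos: [0.5326, -0.3195, 0.2162]
tool_rot: [3.141, -0.0, 2.195]
contact_force: [-0.1, -0.7, 0.2]
opening: 0.0021
grip_force: 0.0
```

Run:
```python
from cor import *
w=shot("wrist")
for d in masks(w,"plunger_top",.2):
    r,c=np.nonzero(d["pixels"]); print(d["score"],d["pixels"].sum(),c.mean(),r.mean(),np.median(w["img"][d["pixels"]],0))
hsv=cv2.cvtColor(w["img"],cv2.COLOR_RGB2HSV); m=cv2.inRange(hsv,np.array((60,120,50)),np.array((85,255,255)))
n,l,st,ce=cv2.connectedComponentsWithStats(m)
for i in range(1,n):
    if st[i,4]>300:
        (x,y),(A,B),t=cv2.fitEllipse(np.column_stack(np.nonzero(l==i))[:,::-1].astype(np.float32)); X=onz(w,[ce[i]],.103)[0]; print(st[i],ce[i],X); 
        e=onz(w,[[st[i,0],ce[i][1]],[st[i,0]+st[i,2],ce[i][1]]],.103); print("diam",np.linalg.norm(e[0]-e[1])); goto(X[0],X[1],2.194,.105)
save(w,"w13.png")
for n in("scene","side"): p=shot(n); print([(np.round(d["centre"],3),d["score"]) for d in robot.search_frame("plunger_top",p)[:2]])
```

```text
0.94 1458 273.3175582990398 204.9320987654321 [ 40. 139.  62.]
[ 253  186   41   39 1273] [273.25844462 204.97014925] [ 0.50019042 -0.354805    0.103     ]
diam 0.04074786613567696
shift cm now-axes [-0.97 -4.71 11.11] turn z 0.001 yaw now 2.195 q6 -1.29 after-turn shift [-0.98 -4.71 11.11]
[(array([ 0.507, -0.351,  0.108]), 0.69)]
[(array([ 0.178, -0.309,  0.104]), 0.74), (array([ 0.5  , -0.357,  0.106]), 0.73)]
```

Emit:
apply_moves --motion "0 -0.5 -2.4 2 0 0 0; 0 -0.4 -2.3 4 0 0 0; 0 0 0 3 0 0 0; 0 0 0 1 0 0 0; 0 0 0 0 0 0 0; 0 0 0 0 0 0 0"

```text
time: 55.25
tool_pos: [0.4997, -0.3556, 0.1178]
tool_rot: [3.141, 0.003, 2.194]
contact_force: [0.3, -0.1, 0.6]
opening: 0.0004
grip_force: 0.0
```

Emit:
apply_moves --motion "0 0 0 0.6 0 0 0; 0 0 0 0.6 0 0 0; 0 0 0 0.6 0 0 0; 0 0 0 0.6 0 0 0; 0 0 0 0.6 0 0 0; 0 0 0 0.3 0 0 0; 0 0 0 0 0 0 0"

```text
time: 56.12
tool_pos: [0.4991, -0.3554, 0.0845]
tool_rot: [3.141, 0.001, 2.194]
contact_force: [-2.4, 2.6, 10.2]
opening: 0.0005
grip_force: 5.2
```

Emit:
apply_moves --motion "0 0 0 0.2 0 0 0; 0 0 0 0.2 0 0 0; 0 0 0 0.1 0 0 0; 0 0 0 0 0 0 0"

```text
time: 56.62
tool_pos: [0.4991, -0.3554, 0.0802]
tool_rot: [3.141, 0.002, 2.194]
contact_force: [-2.4, 3.1, 13.8]
opening: 0.0005
grip_force: 6.8
```

Emit:
apply_moves --motion "0 0 0 0.1 0 0 0; 0 0 0 0.1 0 0 0; 0 0 0 0 0 0 0; 0 0 0 0 0 0 0"

```text
time: 57.12
tool_pos: [0.4992, -0.3555, 0.0801]
tool_rot: [3.141, 0.003, 2.194]
contact_force: [-6.6, 5.5, 24.9]
opening: 0.0005
grip_force: 12.6
```

Full stroke reached: the position is stopped and the force is 25 N. Retract and inspect.

Emit:
apply_moves --motion "0 0 0 -1.5 0 0 0; 0 0 0 -3 0 0 0; 0 0 0 -5 0 0 0; 0 0 0 -5 0 0 0; 0 3 0 0 0 0 0; 0 4 2 0 0 0 0; 0 4 3 0 0 0 0; 0 2 2 0 0 0 0; 0 0 0 0 0 0 0; 0 0 0 0 0 0 0"

```text
time: 58.38
tool_pos: [0.4798, -0.2095, 0.2212]
tool_rot: [-3.141, 0.0, 2.194]
contact_force: [-0.0, -0.6, 0.3]
opening: 0.0004
grip_force: 0.0
```

Run:
```python
from valve import *
s=robot.observe(); print(s["tool_pos"])
w=shot("wrist"); a=shot("scene"); b=shot("side")
for n,p in(("w",w),("a",a),("b",b)):
    m=masks(p,"cork_mat",.1); r=masks(p,"brush_rest",.1)
    if r:
        q,f=fit([(p,r[0]["pixels"],None)],"rest",[.452,-.19,0],.004,[-.3,0,.3]);print(n,"rest",np.round(q,4),round(f,3))
        if m: q,f=fit([(p,m[0]["pixels"],r[0]["pixels"])],"mat",[.452,-.19,0],0);print(n,"mat",np.round(q,4),round(f,3))
    for d in masks(p,"corner3",.2):
        k=d["pixels"]; h=np.median(p["img"][k],0)
        print(n,"corner",h,k.sum())
    print(n,"plunger",[np.round(d["centre"],3) for d in robot.search_frame("plunger_top",p)[:2]])
blue=cv2.cvtColor(w["img"],cv2.COLOR_RGB2BGR)
C=lambda p,r,c:cv2.resize(cv2.cvtColor(p["img"][r:r+200,c:c+200],cv2.COLOR_RGB2BGR),None,fx=2,fy=2,interpolation=cv2.INTER_CUBIC)
cv2.imwrite("pics/fin.png",np.hstack([C(a,160,170),C(b,130,250)]))
```

```text
[ 0.47978272 -0.20946558  0.2211834 ]
w rest [ 0.4234 -0.2325 -0.031 ] 0.055
w corner [49. 30. 19.] 2071
w corner [75. 18. 15.] 1365
w corner [37. 75. 76.] 9524
w corner [31. 52. 37.] 3157
w plunger [array([ 0.186, -0.298,  0.095]), array([ 0.614, -0.194,  0.09 ])]
a rest [ 0.4931 -0.1789  0.2067] 0.343
a mat [ 0.4508 -0.1906  0.0439] 0.996
a corner [90. 19. 18.] 264
a corner [ 42.  79. 118.] 1283
a corner [208. 120. 113.] 677
a corner [57. 39. 27.] 479
a corner [34. 60. 45.] 199
a plunger [array([ 0.505, -0.352,  0.107])]
b rest [ 0.4228 -0.2335 -0.0502] 0.086
b mat [ 0.453  -0.1899  0.0374] 0.043
b corner [ 91.  94. 103.] 482
b corner [78. 49. 34.] 233
b corner [38. 55. 40.] 224
b corner [85.  30.5 26. ] 74
b plunger [array([ 0.181, -0.308,  0.106]), array([ 0.499, -0.359,  0.107])]
```

View pics/fin.png

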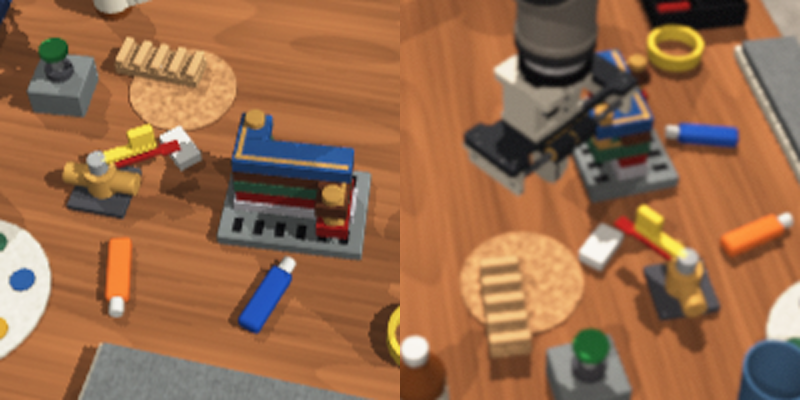

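The brush rest has been knocked aside to (0.423, -0.233); it shows at (500,305) in the right-hand crop, off the middle of the mat. I'll put it back.

Emit:
apply_moves --motion "80 0.7 -3 0 0 0 0; 80 0.7 -3 0 0 0 0; 80 0 0 1 0 0 0.1645; 80 0 0 2 0 0 0.1645; 80 0 0 2 0 0 0.1645; 80 0 0 2 0 0 0.1645; 80 0 0 0 0 0 0; 80 0 0 0 0 0 0"

```text
time: 60.12
tool_pos: [0.4232, -0.2327, 0.152]
tool_rot: [3.141, 0.001, 1.539]
contact_force: [0.2, -0.2, 0.6]
opening: 0.0723
grip_force: 0.0
```

Run:
```python
from cor import *
p=shot("wrist"); r=masks(p,"brush_rest",.1); m=masks(p,"cork_mat",.1)
q,f=fit([(p,r[0]["pixels"],None)],"rest",[.423,-.233,-.03],.004);print("rest",np.round(q,4),round(f,3))
goto(.423,-.2328,1.536,.007)
b=shot("side");print([(np.round(d["centre"],3),d["score"]) for d in robot.search_frame("varnish",b)[:2]])
save(p,"w14.png")
```

```text
rest [ 0.4236 -0.2328 -0.0287] 0.058
shift cm now-axes [ 1.000e-02 -5.000e-02  1.452e+01] turn z 0.001 yaw now 1.537 q6 -0.63 after-turn shift [ 1.000e-02 -5.000e-02  1.452e+01]
[(array([ 0.312, -0.367,  0.089]), 0.77)]
```

View pics/w14.png

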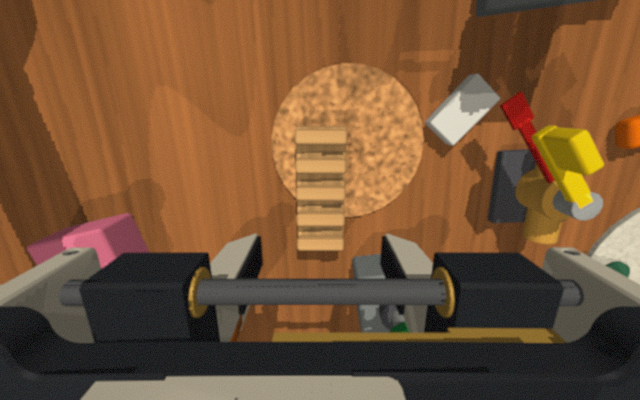

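The rest (322,190) is off the mat centre (348,140) and lies between the fingers; the surroundings are clear.

Emit:
apply_moves --motion "80 0 0 5 0 0 0; 80 0 0 5 0 0 0; 80 0 0 3 0 0 0; 80 0 0 1.2 0 0 0; 80 0 0 0.3 0 0 0; 80 0 0 0 0 0 0; 30 0 0 0 0 0 0; 30 0 0 0 0 0 0; 30 0 0 0 0 0 0; 30 0 0 0 0 0 0; 30 0 0 0 0 0 0; 30 0 0 -1 0 0 0; 30 0 0 -2 0 0 0; 30 0 0 0 0 0 0; 30 0 0 0 0 0 0" --force 25

```text
time: 62.25
tool_pos: [0.4226, -0.2323, 0.036]
tool_rot: [-3.141, -0.0, 1.535]
contact_force: [0.0, -0.7, -1.5]
opening: 0.0498
grip_force: 25.0
```

Run:
```python
from cor import *
goto(.452,-.1905,1.536,.0075)
```

```text
shift cm now-axes [4.28 2.79 2.85] turn z -0.001 yaw now 1.535 q6 -0.63 after-turn shift [4.28 2.79 2.85]
```

Emit:
apply_moves --motion "30 1.4 0.9 0 0 0 0; 30 1.8 1.2 0 0 0 0; 30 1.1 0.7 0 0 0 0; 30 0 0 0 0 0 0; 30 0 0 1.5 0 0 0; 30 0 0 1.0 0 0 0; 30 0 0 0.4 0 0 0; 30 0 0 0.1 0 0 0; 30 0 0 0 0 0 0; 75 0 0 0 0 0 0; 75 0 0 0 0 0 0; 75 0 0 0 0 0 0; 75 0 0 -2 0 0 0; 75 0 0 -5 0 0 0; 75 0 0 -5 0 0 0; 50 0 0 -4 0 0 0; 0 0 0 -4 0 0 0; 0 0 0 0 0 0 0; 0 0 0 0 0 0 0"

```text
time: 64.62
tool_pos: [0.4519, -0.1902, 0.2056]
tool_rot: [-3.141, -0.001, 1.535]
contact_force: [0.5, -0.0, 0.1]
opening: 0.0334
grip_force: 0.0
```

Run:
```python
from cor import *
p=shot("wrist"); b=shot("side")
for n,p in(("w",p),("b",b)):
    m=masks(p,"cork_mat",.1); r=masks(p,"brush_rest",.1)
    if not(m and r): print(n,"missing"); continue
    q,f=fit([(p,r[0]["pixels"],None)],"rest",[.452,-.19,-.03],.004);print("rest",np.round(q,4),round(f,3))
    q,f=fit([(p,m[0]["pixels"],r[0]["pixels"])],"mat",[.452,-.19,0],0);print("mat",np.round(q,4),round(f,3))
goto(.5,-.355,1.536,.118)
```

```text
rest [ 0.4522 -0.191  -0.0328] 0.071
mat [ 0.4525 -0.1894  0.0467] 0.032
rest [ 0.4521 -0.191  -0.0309] 0.087
mat [ 0.452  -0.19    0.0524] 0.06
shift cm now-axes [-16.29   5.38   8.73] turn z -0.001 yaw now 1.535 q6 -0.52 after-turn shift [-16.3    5.37   8.73]
```

The rest is centred on the mat. I'll press the plunger again so that it is the last action.

Emit:
apply_moves --motion "0 -3 1 0 0 0 0; 0 -5 1.6 0 0 0 0; 0 -5 1.7 0 0 0 0; 0 -3.3 1.1 1 0 0 0; 0 0 0 3 0 0 0; 0 0 0 3 0 0 0; 0 0 0 1.7 0 0 0; 0 0 0 0 0 0 0; 0 0 0 0 0 0 0"

```text
time: 66.05
tool_pos: [0.5012, -0.3557, 0.1205]
tool_rot: [3.14, 0.001, 1.536]
contact_force: [-0.3, 0.0, 0.9]
opening: 0.0005
grip_force: 0.0
```

Emit:
apply_moves --motion "0 0 0 0.6 0 0 0; 0 0 0 0.6 0 0 0; 0 0 0 0.6 0 0 0; 0 0 0 0.6 0 0 0; 0 0 0 0.6 0 0 0; 0 0 0 0.4 0 0 0; 0 0 0 0.3 0 0 0; 0 0 0 0 0 0 0"

```text
time: 67.05
tool_pos: [0.5008, -0.3554, 0.0835]
tool_rot: [3.141, 0.001, 1.536]
contact_force: [-2.9, 2.6, 10.9]
opening: 0.0005
grip_force: 5.3
```

Emit:
apply_moves --motion "0 0 0 0.2 0 0 0; 0 0 0 0.2 0 0 0; 0 0 0 0.1 0 0 0; 0 0 0 0.1 0 0 0; 0 0 0 0 0 0 0; 0 0 0 0 0 0 0"

```text
time: 67.8
tool_pos: [0.5009, -0.3555, 0.0801]
tool_rot: [3.14, 0.002, 1.536]
contact_force: [-7.1, 5.8, 26.4]
opening: 0.0007
grip_force: 12.7
```

Bottomed out. Retract and do the final check.

Emit:
apply_moves --motion "0 0 0 -1.5 0 0 0; 0 0 0 -3 0 0 0; 0 0 0 -5 0 0 0; 0 0 0 -5 0 0 0; 0 3 -1 0 0 0 0; 0 5 -2 0 0 0 0; 0 5 -2 0 0 0 0; 0 4 -1 0 0 0 0; 0 4 0 0 0 0 0; 0 0 0 0 0 0 0; 0 0 0 0 0 0 0"

```text
time: 69.18
tool_pos: [0.4482, -0.1438, 0.2213]
tool_rot: [3.141, 0.001, 1.536]
contact_force: [0.1, -0.1, -0.1]
opening: 0.0003
grip_force: 0.0
```

Run:
```python
from valve import *
s=robot.observe(); print(s["tool_pos"],s["opening"])
w=shot("wrist"); a=shot("scene"); b=shot("side")
for n,p in(("w",w),("b",b)):
    r=masks(p,"brush_rest",.1)
    if r: q,f=fit([(p,r[0]["pixels"],None)],"rest",[.452,-.19,-.03],.004);print(n,"rest",np.round(q,4),round(f,3))
for n,p in(("w",w),("a",a),("b",b)):
  try: vfit(p,ax0=(.6523,-.239),php0=np.radians(125.5),phh0=np.radians(125.9))
  except Exception as e: print(n,e)
hsv=cv2.cvtColor(a["img"],cv2.COLOR_RGB2HSV)
for d in masks(a,"corner3",.2):
    k=d["pixels"]; h=np.median(a["img"][k],0)
    if h[2]>h[0]+20: q,f=fit([(a,k,None)],"corner",[.629,.023,3.23],.106); print("top blue",np.round(q,4),round(f,3))
print([np.round(d["centre"],3) for d in robot.search_frame("plunger_top",a)[:2]])
```

```text
[ 0.44822296 -0.14378012  0.22130891] 0.00034856033671553776
w rest [ 0.4521 -0.1909 -0.0333] 0.252
axis [ 0.6527 -0.2398] pointer deg 125.18 handle deg 125.83 cost 0.137 rest [0.0044 0.0086 0.0247 0.0614 0.0079 0.0026 0.0624]
axis [ 0.652 -0.239] pointer deg 126.95 handle deg 126.68 cost 0.204 rest [0.0037 0.0068 0.0263 0.0241 0.0094 0.0119 0.0699]
axis [ 0.6522 -0.2395] pointer deg 125.14 handle deg 127.65 cost 0.379 rest [0.0054 0.0092 0.0275 0.0271 0.0079 0.013  0.0638]
top blue [0.6282 0.0228 3.2331] 0.047
[array([ 0.506, -0.351,  0.107]), array([ 0.186, -0.307,  0.108])]
```

```bash
python3 -c "
from cell import robot
print(robot.hand_in())"
```

```text
the job is handed in; nothing more can be done
None
```

The job is handed in: the brush rest is centred on the cork mat (re-centred once after it was knocked), the four corners present (white absent) are piled alternately on the ridge, the valve handle is over the pointer within about 0.5° by the wrist camera, and the plunger was pressed through its full stroke twice, the second press being the last action.

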